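# Load power modules into a vise and start their test

## Task

The bench isolator is on: switch it fully off before you touch any power module, crank the empty vise open, then stand every power module upright on the bed of the vise, side by side between the jaws with their 38 mm thickness across the gap, and crank the vise until its sprung jaw plate presses all of them firmly and squarely against the fixed jaw. Then switch the isolator fully on and press the tester's plunger down to its stop and let it go, leaving the modules clamped and the isolator on. Do not handle the modules while the isolator is on, and do not disturb the screwdriver, the jar or the battery.

Things in the scene. Friction and masses are not known exactly. Their poses are not given: they have to be found in the camera images.
- vise: Grey machine vise fixed to the bench; origin on the bench under its middle, x from the crank towards the fixed jaw, y along the jaws, z up. Its flat steel bed is 75 mm above the bench. Both jaws are 220 mm long and rise 22 mm above the bed. Steel end stops 30 mm high close the gap at y = +-112 mm. All modules fit in one row along y. Clamped, a module's centre is at x = +11 mm.
- fixed_jaw_face (a point): Foot of the fixed jaw's face, at bed height: vise x = 30 mm, y = 0. The fixed jaw is on its +x side. Axes as the vise's.
- plate_face (a point): Foot of the face of the rubber-faced sprung plate on the moving jaw, at bed height. It is at vise x = -22 mm (52 mm gap) with the crank at 0 and moves along +x by 8 mm per crank turn, until it meets a module. Axes as the vise's.
- crank_axis (a point): Point on the crank's axis, which runs along the vise's x, 62 mm above the bench, at vise x = -85 mm, y = 0. The crank arm, 10 mm thick, turns here; the screw's bearing block (60 mm wide) is at vise x = -60 to -75 mm. The crank does not travel with the jaw.
- crank (a joint): Crank angle in rad: 0 (open, arm straight up) to 13.35 (hard stop at the end of the screw). Starts nearly closed, at 9.5 to 12. It grows, and the jaw closes, turning clockwise as seen looking along the vise's +x (from the top towards the vise's -y, then down). Needs about 3.5 N at the sleeve, stays where left. The plate meets modules at about 11; beyond 12.3 they are firmly held.
- crank_knob (a point): Middle of the crank's grip sleeve: a level black plastic cylinder 18 mm thick, 52 mm long along the vise's x, 35 mm off the crank axis, this point at vise x = -119 mm. The sleeve spins freely on its pin: grip it from above, fingers closing along the vise's y, and carry it round without turning the gripper. Its lowest height is 27 mm over the bench.
- jaw_pad (a joint): How far the sprung plate is pressed in, m: 0 with nothing clamped, about 0.003 with modules clamped and the crank at its end (about 15 N), 0.004 at its own stop.
- module1: Power module: an upright block, aluminium on a heavy 14 mm copper base, 38 mm thick (own x) by 42 mm wide (own y) by 60 mm tall, with fins drawn on its two narrow sides and three brass dots on its black top; 0.18 to 0.33 kg. Origin at the centre of its underside, z up. Half a turn about z makes no difference. All modules are alike; between two and four are present (absent ones read None).
- module2: Power module: an upright block, aluminium on a heavy 14 mm copper base, 38 mm thick (own x) by 42 mm wide (own y) by 60 mm tall, with fins drawn on its two narrow sides and three brass dots on its black top; 0.18 to 0.33 kg. Origin at the centre of its underside, z up. Half a turn about z makes no difference. All modules are alike; between two and four are present (absent ones read None).
- module3: Power module: an upright block, aluminium on a heavy 14 mm copper base, 38 mm thick (own x) by 42 mm wide (own y) by 60 mm tall, with fins drawn on its two narrow sides and three brass dots on its black top; 0.18 to 0.33 kg. Origin at the centre of its underside, z up. Half a turn about z makes no difference. All modules are alike; between two and four are present (absent ones read None).
- module4: Power module: an upright block, aluminium on a heavy 14 mm copper base, 38 mm thick (own x) by 42 mm wide (own y) by 60 mm tall, with fins drawn on its two narrow sides and three brass dots on its black top; 0.18 to 0.33 kg. Origin at the centre of its underside, z up. Half a turn about z makes no difference. All modules are alike; between two and four are present (absent ones read None).
- isolator_base: Grey block 70 by 50 by 25 mm fixed to the bench that carries the isolator lever; origin under its centre, the lever swings in its x-z plane about an axle 22 mm above the bench.
- isolator (a joint): Isolator lever angle in rad: 0 = off, leaning towards the block's -x (the robot's side); 1.0 = on, leaning towards +x; upright at 0.5. Hard stops at 0 and 1.0; it moves lightly (about 1 N) and stays where it is left.
- isolator_tip (a point): Centre of the black ball, 26 mm in diameter, at the tip of the isolator lever, 80 mm from the axle (92 mm above the bench at either end); can be pushed from either side.
- tester: Grey tester box 80 by 75 by 35 mm fixed to the bench, origin under its centre, with a green display and a spring plunger on top at its x = -12 mm.
- plunger (a joint): Travel of the start plunger in m: 0 = up, 0.012 = pressed to its stop. It springs back by itself; needs about 2 N to start and 6 N at the stop.
- plunger_top (a point): Centre of the top of the plunger's black head, a disc 34 mm in diameter, 67 mm above the bench when up; pressed straight down.
- screwdriver: Bystander: screwdriver with a black handle, lying on the bench.
- jar: Bystander: amber jar, 50 mm in diameter, 60 mm tall, origin at its underside.
- battery: Bystander: blue battery block, 70 by 100 by 72 mm, origin under its centre.

How it is judged:
By the outcome, as a careful person would: the job done as asked, in the order asked, and still so for the second after the job is handed in, with the robot touching nothing.
Of module1, module2, module3, module4 only 2 to 4 are there at a start; the rules pass over those that are not, and their reading is None.
At some moment in a run one of module1, module2, module3, module4 may be knocked a few centimetres aside while the robot is not near it.
It also fails if it takes over 210 s, if anything falls off the work surface, if the arm or the gripper's body presses on something with over 40 N, if the wrist force passes 120 N, or if a joint passes its speed limit or range.

## Robot

A 7-joint arm with a two-finger parallel gripper is mounted at the origin on the work surface. World frame = base frame: x ahead of the robot, y to its left, z up, the work surface at z = 0. Lengths are in m, angles in rad, forces in N, time in s.
With the tool pointing down it reaches from about 0.35 to 0.9 m from the base axis. Payload 19.9 kg.
Tool frame: the origin (TCP) lies on the centre line of the jaws, within the pads' length; the fingertips stand 11 mm ahead of it and the grasp point (between the pads) lies 8 mm behind it; z points along the fingers, y is the direction in which the jaws open and shut (so a half turn about z gives the same grasp; the last joint's range is limited). The gripper opens to 94 mm and grips with 3 to 60 N. Pads are 16 mm wide; open, the fingers measure 119 mm over their backs; the gripper's body (75 mm by 177 mm) begins 78 mm behind the grasp point.
Start: joints at [-1.347, 0.417, -0.01, 1.614, 0.005, 1.111, -0.053], TCP at [0.164, 0.603, 0.216] pointing down, gripper open.
Joint ranges: [-2.81, 2.81], [-0.39, 2.02], [-1.27, 1.25], [0.06, 2.57], [-1.19, 4.33], [0.19, 2], [-2.82, 2.82]. Speed limits (rad/s): [1.89, 1.89, 2.39, 2.39, 3.01, 3.01, 3.01].

## Interface

Orientations are given as [roll, pitch, yaw] about the fixed x, y, z axes, in that order (R = Rz(yaw) Ry(pitch) Rx(roll)).
In Python, from plant import * gives the robot as it stands.
- The arm moves only by the tool step_arm, never from a script. Its argument "targets" is a list of rows, each an object of numbers: "dx", "dy", "dz": the shift along the world's x, y, z each as a share of 0.3 m, from -1 to 1; "roll": the turn about the world's z as a share of 2 pi rad, from -1 to 1. In form: [{"dx": .., "dy": .., "dz": .., "roll": ..}, ...]. A call has 1 to 8 rows; each row shifts and turns the pose as measured when the row begins; what a row does not reach is not made up. A row lasts 1/10 s, in which the tool goes at most 50 mm and 8.59 degrees, less where a joint would pass 70% of its speed; a pose out of reach is approached as far as the arm can. A call with a number of a shift or a turn outside -1 to 1 is refused whole. A call with a gripper value outside its range is refused whole. "gripper" is the opening in per cent of the stroke, from 0 (shut) to 100 (fully open), set as the call begins (left out, the last holds). The fingers move at their own pace and stop on an object; "newtons" is the grip in N (left out, the last holds). Time passes only in rows, so rows that do not move let the fingers close. It gives the time, the measured TCP pose, the force and the opening at its end, in the units of the state.
- state(): the state, without advancing time (a new reading comes with each control period).
- snapshot(name): name is "side" or "top" or "wrist"; returns a dict with "pixels" (384x512x3 uint8, red, green, blue), "depth" (384x512 float32, m along the optical axis (not along the pixel's ray), 0 where there is no reading), "camera_matrix" (3x3 intrinsics, pixels), "pose" (4x4, takes a point from camera to world coordinates). Camera axes: x right, y down, z forward; pixel columns grow to the right and rows downward; lengths in m; the calibration is good to about 2 mm. A picture is of the moment at which its call begins.
- sign_off(): hands the job in, once; it reports no verdict.
The state is a dict: "time": time; "qpos": joint angles; "joint_velocities": joint speeds; "tau": joint torques, N m; "eef_pos": TCP position; "eef_rot": TCP orientation; "force": force on the tool from outside, world axes, zero at the start; "torque": the same for the moment, N m; "opening": opening from 0.0 (shut) to 1.0 (fully open).
Only numpy, scipy, OpenCV 4.12 (cv2) and the standard library are available. Lean on these libraries where they do the work, as an engineer would, in place of code of your own. Each camera call takes 0.05 s, during which the arm holds its last target.

## Working session

There is one attempt and no reset: what is moved stays moved. The work goes in short steps, Python scripts to look and compute and a tool call to move; the robot and the scene stay as the last step left them, time stands still between calls to the robot, and variables do not carry over. Pictures are saved under pics/ and viewed, and the job is handed in when it is done.

Besides the shell and the picture viewer there is one more tool, called after "Emit:" by a JSON object that holds its "api" and its "payload", one argument or row to a line. step_arm: Moves the arm, as the interface text tells. Shift numbers are shares of 0.3 m and turn numbers shares of 2 pi rad, none past 1 either way. Its arguments: {"type":"object","properties":{"targets":{"type":"array"},"gripper":{"type":"number"},"newtons":{"type":"number"}},"required":["targets"]}

```bash
mkdir -p pics; ls
cat > h.py <<'E'
from plant import *
import numpy as np, cv2
def shot(name,tag):
    s=snapshot(name)
    np.savez(f'pics/{tag}.npz',**{k:np.array(s[k]) for k in s})
    cv2.imwrite(f'pics/{tag}.png',s['pixels'][:,:,::-1]); return s
def load(tag): return dict(np.load(f'pics/{tag}.npz'))
def pt(s,u,v,r=1):
    d=s['depth'][v-r:v+r+1,u-r:u+r+1]; d=np.median(d[d>0]) if (d>0).any() else 0
    return ray(s,u,v,d)
def ray(s,u,v,d):
    K=s['camera_matrix']; c=np.array([(u-K[0,2])/K[0,0]*d,(v-K[1,2])/K[1,1]*d,d,1]); return (s['pose']@c)[:3]
def onz(s,u,v,z):
    o=s['pose'][:3,3]; p=ray(s,u,v,1.0); t=(z-o[2])/(p[2]-o[2]); return o+t*(p-o)
def crop(tag,x0,y0,x1,y1,k):
    im=cv2.imread(f'pics/{tag}.png')[y0:y1,x0:x1]
    cv2.imwrite(f'pics/{tag}_c{x0}_{y0}.png',cv2.resize(im,None,fx=k,fy=k,interpolation=cv2.INTER_CUBIC))
E
python3 - <<'E'
from h import *
print(state())
for n in('top','side','wrist'):
    s=shot(n,n+'0'); print(n,s['camera_matrix'],s['pose'].round(3))
E
```

```text
pics
{'time': 0.0, 'qpos': array([-1.34749909,  0.41798394, -0.01030744,  1.61416459,  0.0047148 ,
        1.11071705, -0.05299916]), 'joint_velocities': array([-0.00119207,  0.00066046, -0.0004677 ,  0.00061821, -0.0004019 ,
       -0.00121458,  0.00115712]), 'tau': array([-5.68955511e-04, -8.51247025e+01,  6.38621114e-01, -4.26007140e+01,
       -4.88736515e-02,  1.84178667e-02,  9.59474232e-05]), 'eef_pos': array([0.16348802, 0.60285731, 0.21582308]), 'eef_rot': array([-3.14034755e+00,  1.04104742e-04,  2.87681517e+00]), 'force': array([ 0.33578842, -0.51305369,  0.54805836]), 'torque': array([-0.00177826,  0.02240549, -0.02739088]), 'opening': 1.0014414745559441}
top [[399.28642868   0.         254.85611252]
 [  0.         399.28642868 197.36156756]
 [  0.           0.           1.        ]] [[ 0.019 -0.999  0.05   0.523]
 [-1.    -0.02  -0.024  0.032]
 [ 0.024 -0.049 -0.998  1.239]
 [ 0.     0.     0.     1.   ]]
side [[354.99057114   0.         254.27432827]
 [  0.         354.99057114 191.80201199]
 [  0.           0.           1.        ]] [[ 0.713 -0.53   0.46   0.198]
 [-0.701 -0.526  0.481 -0.386]
 [-0.012 -0.665 -0.746  0.708]
 [ 0.     0.     0.     1.   ]]
wrist [[325.28810771   0.         264.50060828]
 [  0.         325.28810771 188.75070886]
 [  0.           0.           1.        ]] [[ 0.261  0.933  0.249  0.091]
 [ 0.965 -0.252 -0.068  0.624]
 [-0.001  0.258 -0.966  0.384]
 [ 0.     0.     0.     1.   ]]
```

View pics/top0.png

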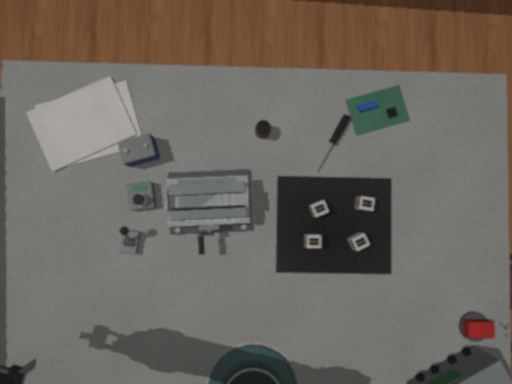

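View pics/side0.png

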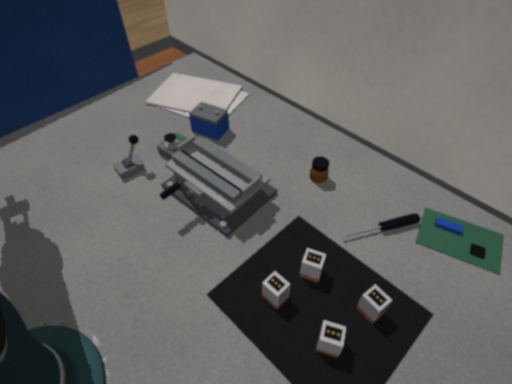

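View pics/wrist0.png

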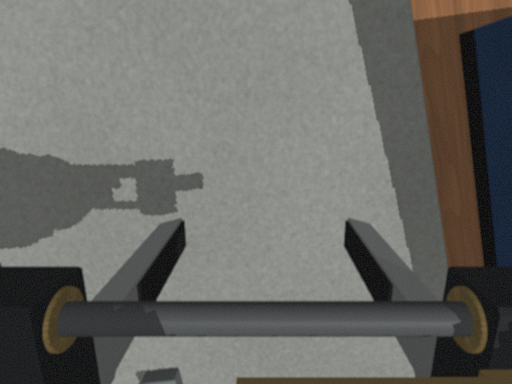

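Run:
```python
from h import *
crop('top0',110,120,270,270,5); crop('top0',270,170,400,280,6)
s=load('top0')
for n,u,v in [('isotip',124,231),('isobase',132,245),('plung',139,199),('m1',319,209),('m2',365,203),('m3',314,241),('m4',359,241),('crank',201,243),('batt',140,150),('jar',263,129)]:
    print(n,pt(s,u,v).round(3))
```

```text
isotip [0.478 0.371 0.107]
isobase [0.434 0.368 0.034]
plung [0.57  0.342 0.068]
m1 [ 0.551 -0.186  0.06 ]
m2 [ 0.572 -0.323  0.062]
m3 [ 0.457 -0.173  0.06 ]
m4 [ 0.459 -0.307  0.059]
crank [0.448 0.156 0.097]
batt [0.713 0.343 0.073]
jar [ 0.787 -0.016  0.06 ]
```

View pics/top0_c110_120.png

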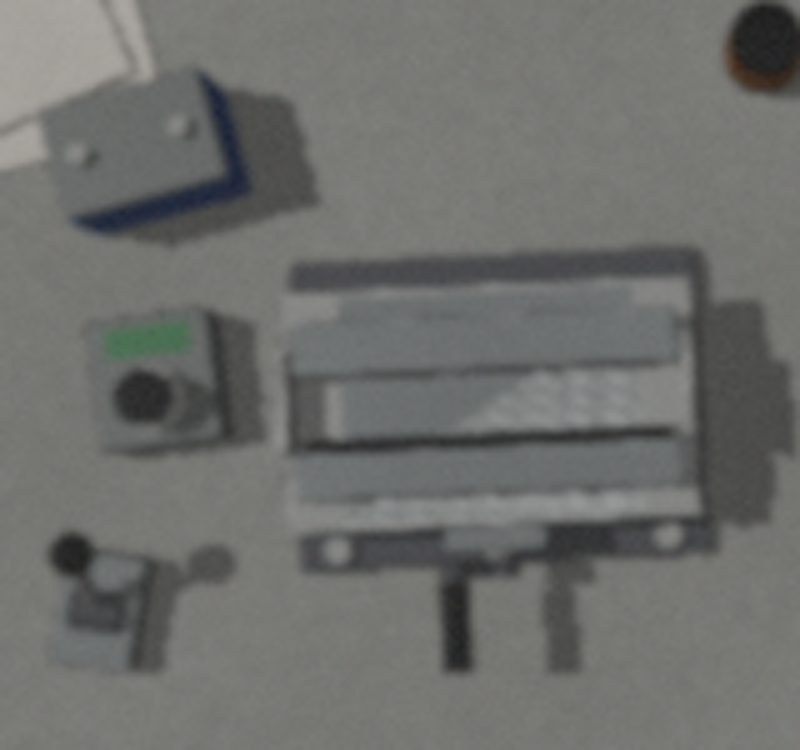

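View pics/top0_c270_170.png

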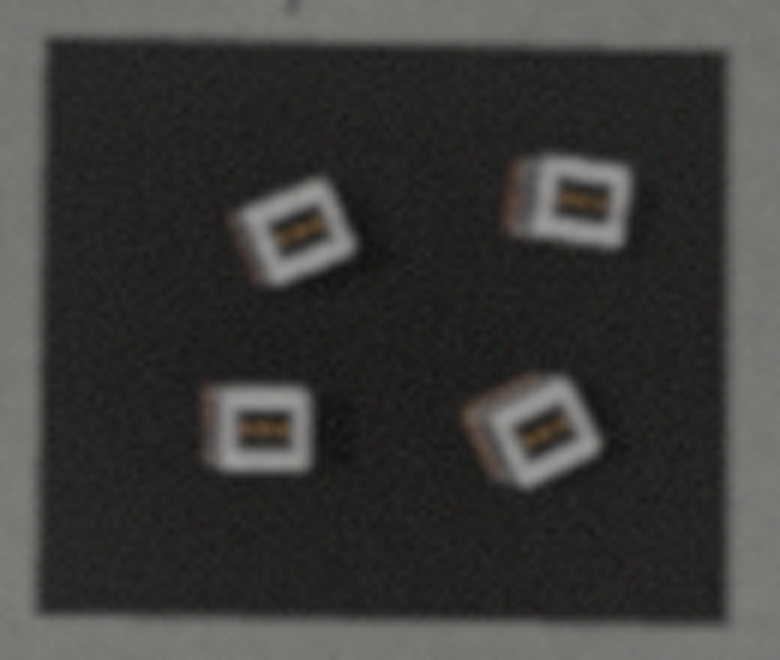

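```bash
cat >> h.py <<'E'
def cloud(s):
    d=s['depth']; v,u=np.mgrid[:d.shape[0],:d.shape[1]]; K=s['camera_matrix']
    c=np.stack([(u-K[0,2])/K[0,0]*d,(v-K[1,2])/K[1,1]*d,d],-1)
    return c@s['pose'][:3,:3].T+s['pose'][:3,3]
def seg(s,x,y,z):
    P=cloud(s); m=(P[...,0]>x[0])&(P[...,0]<x[1])&(P[...,1]>y[0])&(P[...,1]<y[1])&(P[...,2]>z[0])&(P[...,2]<z[1])&(s['depth']>0)
    return P[m],m
def rect(Q):
    (c,wh,a)=cv2.minAreaRect((Q[:,:2]*1000).astype(np.float32)); return np.round(c,1),np.round(wh,1),round(a,1),Q[:,2].mean().round(4),len(Q)
E
python3 - <<'E'
from h import *
s=load('top0')
print('isobase',rect(seg(s,(.38,.5),(.32,.42),(.021,.03))[0]))
print('isoball',rect(seg(s,(.40,.55),(.32,.42),(.085,.12))[0]))
print('tester',rect(seg(s,(.50,.65),(.28,.42),(.03,.04))[0]))
print('plunger',rect(seg(s,(.50,.65),(.28,.42),(.06,.075))[0]))
print('jaws',rect(seg(s,(.44,.7),(.0,.3),(.093,.102))[0]))
print('stops',rect(seg(s,(.44,.7),(.0,.3),(.1025,.112))[0]))
print('bed',rect(seg(s,(.5,.63),(.0,.3),(.07,.08))[0]))
print('all',rect(seg(s,(.4,.7),(.0,.3),(.012,.12))[0]))
print('crank',rect(seg(s,(.38,.465),(.1,.2),(.02,.12))[0]))
for i,(x,y) in enumerate([(.551,-.186),(.572,-.323),(.457,-.173),(.459,-.307)]):
    print('m',i+1,rect(seg(s,(x-.04,x+.04),(y-.04,y+.04),(.052,.07))[0]))
E
```

```text
isobase (array([442.6, 380.8]), array([50.2, 69.4]), 82.4, np.float64(0.0253), 254)
isoball (array([479.2, 375.2]), array([23.7, 22.8]), 56.4, np.float64(0.1016), 69)
tester (array([581.4, 348.8]), array([80. , 74.8]), 8.2, np.float64(0.0352), 491)
plunger (array([570.4, 347.2]), array([29.5, 32.8]), 0.6, np.float64(0.067), 106)
jaws (array([531.2, 140.8]), array([176.6, 235.4]), 3.6, np.float64(0.097), 1673)
stops (array([571., 144.]), array([238.8,  86.3]), 89.8, np.float64(0.1054), 85)
bed (array([566.2, 142.7]), array([130.5, 242.8]), 0.8, np.float64(0.0751), 1749)
all (array([540.8, 140.5]), array([247.2, 247.5]), 3.8, np.float64(0.0727), 5201)
crank (array([440.4, 157.5]), array([48.5, 15. ]), 0.5, np.float64(0.0954), 107)
m 1 (array([ 553.9, -186.5]), array([37.5, 42.8]), 22.1, np.float64(0.06), 185)
m 2 (array([ 571.6, -326.7]), array([43.4, 38.1]), 82.6, np.float64(0.0597), 190)
m 3 (array([ 456.5, -169.7]), array([35.7, 42.5]), 0.4, np.float64(0.06), 194)
m 4 (array([ 457.2, -308.4]), array([38.9, 42.6]), 25.7, np.float64(0.0598), 192)
```

Run:
```python
from h import *
s=load('top0'); P=cloud(s)
import sys
for u in (175,185,195,205,215,225,235,243):
    print(u,' '.join(f"{P[v,u,0]*1000:.0f}:{P[v,u,2]*1000:.0f}" for v in range(168,240,1) if P[v,u,2]>0.0))
    print()
```

```text
175 671:1 665:2 662:0 654:14 651:20 648:14 645:15 642:16 639:11 631:73 628:73 624:79 622:75 618:77 615:79 611:99 608:99 606:92 602:98 600:93 597:100 594:99 591:93 588:94 585:99 584:77 581:74 578:76 575:74 572:72 569:77 566:77 563:78 560:77 558:74 555:73 552:72 549:75 545:99 543:96 540:96 537:99 534:96 531:94 528:102 526:96 523:95 520:94 517:97 514:95 511:74 508:76 505:75 523:1239 500:76 497:70 494:74 489:18 486:21 483:24 480:25 477:25 474:16 471:14 468:15 464:1 458:3

185 672:3 666:3 662:3 658:18 654:20 651:20 648:22 645:21 643:13 634:72 631:77 628:71 625:73 622:77 619:77 614:101 612:92 609:97 606:99 603:96 600:97 598:92 595:96 592:94 589:98 586:100 584:72 581:75 579:72 576:72 573:75 570:76 567:74 564:76 561:76 558:75 555:72 552:73 549:74 546:98 543:92 540:92 537:95 535:99 532:93 529:98 526:101 523:95 520:98 518:100 515:96 512:72 509:76 506:76 503:76 500:75 497:80 493:13 490:15 487:18 484:12 481:15 478:21 475:14 472:17 459:2 456:0 453:1

195 666:1 658:19 655:18 652:17 649:14 646:14 643:18 635:73 631:78 628:78 626:74 623:77 620:73 615:96 612:98 610:95 607:95 604:95 601:97 598:98 595:9
[... 2008 characters left out ...]
 567:74 564:73 561:75 557:95 555:95 552:94 549:99 546:96 543:97 540:98 537:100 534:98 532:96 529:102 526:96 523:70 520:73 517:75 514:77 511:78 509:75 506:72 502:18 499:16 496:19 492:11 490:17 486:15 483:17 480:11 477:1 468:1 458:0

243 676:1 671:14 668:16 665:13 662:16 659:13 656:13 647:72 643:75 640:76 637:74 635:73 632:75 629:73 624:94 621:93 618:94 615:99 612:95 610:92 607:92 604:97 601:96 598:97 596:75 593:76 590:76 588:75 585:74 582:73 579:76 576:79 573:77 570:78 567:73 564:76 561:77 558:96 555:97 552:91 549:96 546:97 543:99 541:97 538:100 535:95 532:96 529:99 526:99 523:73 521:74 518:77 515:73 512:76 509:77 505:18 502:20 499:26 496:25 493:20 490:25 487:23 484:15 480:4 468:0 465:1 462:3
```

Run:
```python
from h import *
s=load('top0')
Q,_=seg(s,(.575,.64),(.0,.3),(.089,.104)); print('fixed',rect(Q))
Q,_=seg(s,(.505,.565),(.0,.3),(.089,.104)); print('mov',rect(Q))
Q,_=seg(s,(.49,.65),(.0,.3),(.06,.11)); print('body',rect(Q))
Q,_=seg(s,(.463,.68),(.0,.3),(.008,.11)); print('basebody',rect(Q))
Q,_=seg(s,(.463,.68),(.0,.3),(.008,.03)); print('base',rect(Q))
Q,_=seg(s,(.38,.455),(.1,.2),(.05,.12)); print('crank',rect(Q), np.percentile(Q,[1,50,99],axis=0))
```

```text
fixed (array([600.3, 144.4]), array([ 46.5, 232.9]), 0.3, np.float64(0.097), 826)
mov (array([537.4, 142.6]), array([235.1,  50.9]), 88.9, np.float64(0.0967), 927)
body (array([564.1, 142.8]), array([151.4, 239. ]), 3.7, np.float64(0.0851), 4030)
basebody (array([563.7, 160.4]), array([199.6, 284.2]), 3.8, np.float64(0.0709), 5215)
base (array([568.4, 160.8]), array([190.1, 284.2]), 3.8, np.float64(0.0153), 1055)
crank (array([434.7, 157.5]), array([37.1, 15. ]), 0.5, np.float64(0.0955), 84) [[0.41612567 0.14994489 0.08935983]
 [0.43464687 0.15709454 0.09574011]
 [0.45319674 0.16484779 0.09974885]]
```

Emit:
{"api": "step_arm", "payload": {
  "targets": [
    {"dx": 0.126,"dy": -0.082,"roll": 0.018},
    {"dx": 0.126,"dy": -0.082,"roll": 0.018},
    {"dx": 0.126,"dy": -0.082,"roll": 0.016},
    {"dx": 0.126,"dy": -0.082},
    {"dx": 0.126,"dy": -0.082},
    {"dx": 0.126,"dy": -0.082},
    {"dx": 0.126,"dy": -0.082},
    {"dx": 0.126,"dy": -0.082}
  ],
  "gripper": 0,
  "newtons": 30
}}

```text
validation failed for argument at $.ta...
```

Emit:
{"api": "step_arm", "payload": {
  "targets": [
    {"dx": 0.126,"dy": -0.082,"dz": 0.0,"roll": 0.018},
    {"dx": 0.126,"dy": -0.082,"dz": 0.0,"roll": 0.018},
    {"dx": 0.126,"dy": -0.082,"dz": 0.0,"roll": 0.016},
    {"dx": 0.126,"dy": -0.082,"dz": 0.0,"roll": 0.0},
    {"dx": 0.126,"dy": -0.082,"dz": 0.0,"roll": 0.0},
    {"dx": 0.126,"dy": -0.082,"dz": 0.0,"roll": 0.0},
    {"dx": 0.126,"dy": -0.082,"dz": 0.0,"roll": 0.0},
    {"dx": 0.126,"dy": -0.082,"dz": 0.0,"roll": 0.0}
  ],
  "gripper": 0,
  "newtons": 30
}}

```text
time: 0.95
eef_pos: [0.468, 0.4004, 0.2144]
eef_rot: [-3.14, -0.004, -3.054]
force: [0.9, 0.6, 0.7]
opening: 0.356
```

Emit:
{"api": "step_arm", "payload": {
  "targets": [
    {"dx": 0.1,"dy": -0.05,"dz": 0.0,"roll": -0.003},
    {"dx": 0.08,"dy": -0.05,"dz": 0.0,"roll": 0.0},
    {"dx": 0.0,"dy": 0.0,"dz": -0.12,"roll": 0.0},
    {"dx": 0.0,"dy": 0.0,"dz": -0.12,"roll": 0.0},
    {"dx": 0.0,"dy": 0.0,"dz": -0.1,"roll": 0.0}
  ]
}}

```text
time: 1.45
eef_pos: [0.5325, 0.3625, 0.1127]
eef_rot: [-3.141, 0.004, -3.085]
force: [1.0, 1.0, -0.3]
opening: 0.006
```

Emit:
{"api": "step_arm", "payload": {
  "targets": [
    {"dx": -0.02,"dy": 0.02,"dz": -0.09,"roll": 0.001},
    {"dx": 0.0,"dy": 0.0,"dz": 0.0,"roll": 0.0}
  ]
}}

```text
time: 1.65
eef_pos: [0.5246, 0.3667, 0.0804]
eef_rot: [-3.137, -0.002, -3.079]
force: [-0.3, -0.3, 0.5]
opening: 0.002
```

Run:
```python
from h import *
shot('wrist','w1'); shot('side','s1'); s=state(); print(s['eef_pos'],s['force'])
a=cv2.imread('pics/w1.png');b=cv2.imread('pics/s1.png')[60:260,60:320]
cv2.imwrite('pics/ws1.png',np.hstack([cv2.resize(a,(400,300)),cv2.resize(b,(390,300))]))
```

```text
[0.52717865 0.36687125 0.08425393] [-0.21058444 -0.37858013  0.89472747]
```

View pics/ws1.png

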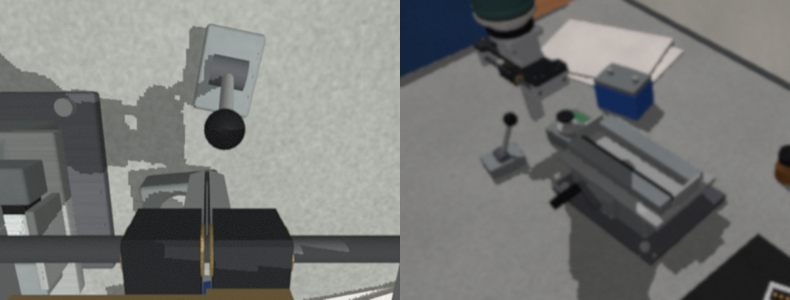

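Emit:
{"api": "step_arm", "payload": {
  "targets": [
    {"dx": -0.04,"dy": 0.02,"dz": -0.01,"roll": 0.0},
    {"dx": -0.04,"dy": 0.008,"dz": 0.0,"roll": 0.0},
    {"dx": -0.04,"dy": 0.005,"dz": 0.0,"roll": 0.0},
    {"dx": -0.04,"dy": 0.005,"dz": 0.0,"roll": 0.0},
    {"dx": -0.04,"dy": 0.005,"dz": 0.0,"roll": 0.0},
    {"dx": -0.04,"dy": 0.005,"dz": 0.0,"roll": 0.0},
    {"dx": -0.04,"dy": 0.005,"dz": 0.0,"roll": 0.0}
  ]
}}

```text
time: 2.45
eef_pos: [0.4395, 0.3852, 0.0874]
eef_rot: [3.139, 0.011, -3.082]
force: [1.5, 0.6, -0.1]
opening: 0.002
```

Emit:
{"api": "step_arm", "payload": {
  "targets": [
    {"dx": -0.02,"dy": 0.0,"dz": -0.01,"roll": 0.0},
    {"dx": -0.02,"dy": 0.0,"dz": -0.01,"roll": 0.0},
    {"dx": -0.015,"dy": 0.0,"dz": 0.0,"roll": 0.0}
  ]
}}

```text
time: 2.75
eef_pos: [0.427, 0.3859, 0.0834]
eef_rot: [3.135, 0.022, -3.083]
force: [28.9, -1.5, 1.3]
opening: 0.002
```

Run:
```python
from h import *
shot('wrist','w2'); s=state(); print(s['eef_pos'],s['force'])
```

```text
[0.42701875 0.38595604 0.08374229] [20.23637188 -2.05679917  7.03999308]
```

View pics/w2.png

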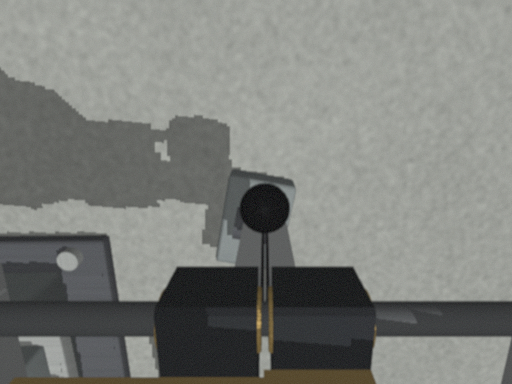

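Emit:
{"api": "step_arm", "payload": {
  "targets": [
    {"dx": 0.03,"dy": 0.0,"dz": 0.0,"roll": 0.0},
    {"dx": 0.03,"dy": 0.0,"dz": 0.1,"roll": 0.0},
    {"dx": 0.0,"dy": 0.0,"dz": 0.14,"roll": 0.0},
    {"dx": 0.03,"dy": -0.14,"dz": 0.14,"roll": 0.0},
    {"dx": 0.06,"dy": -0.15,"dz": 0.02,"roll": 0.0},
    {"dx": 0.05,"dy": -0.15,"dz": 0.0,"roll": 0.0},
    {"dx": 0.03,"dy": -0.15,"dz": 0.0,"roll": 0.0},
    {"dx": 0.0,"dy": -0.14,"dz": 0.0,"roll": 0.0}
  ],
  "gripper": 60
}}

```text
time: 3.6
eef_pos: [0.4943, 0.1706, 0.198]
eef_rot: [3.136, 0.021, -3.077]
force: [0.4, 0.3, -0.3]
opening: 0.598
```

Emit:
{"api": "step_arm", "payload": {
  "targets": [
    {"dx": 0.0,"dy": 0.0,"dz": 0.0,"roll": 0.0},
    {"dx": 0.0,"dy": 0.0,"dz": 0.0,"roll": 0.0}
  ]
}}

```text
time: 3.8
eef_pos: [0.4946, 0.1643, 0.1977]
eef_rot: [3.138, 0.02, -3.085]
force: [-0.5, 0.1, 0.2]
opening: 0.601
```

Run:
```python
from h import *
shot('wrist','w3'); s=state(); print(s['eef_pos'],s['force'],s['qpos'])
shot('top','t3');crop('t3',110,120,270,270,4)
s=load('t3');print('isoball',rect(seg(s,(.36,.55),(.32,.45),(.085,.12))[0]))
```

```text
[0.49458607 0.16417088 0.19760071] [ 0.52560985 -1.46389239  0.17285103] [-0.5336601   0.24216438  0.17673728  1.91093487 -0.04795795  0.97299486
  1.29162992]
isoball (array([404.2, 384.9]), array([24.2, 22.9]), 87.7, np.float64(0.1009), 72)
```

View pics/w3.png

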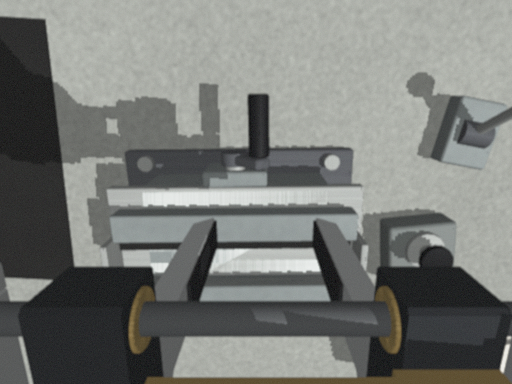

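View pics/t3_c110_120.png

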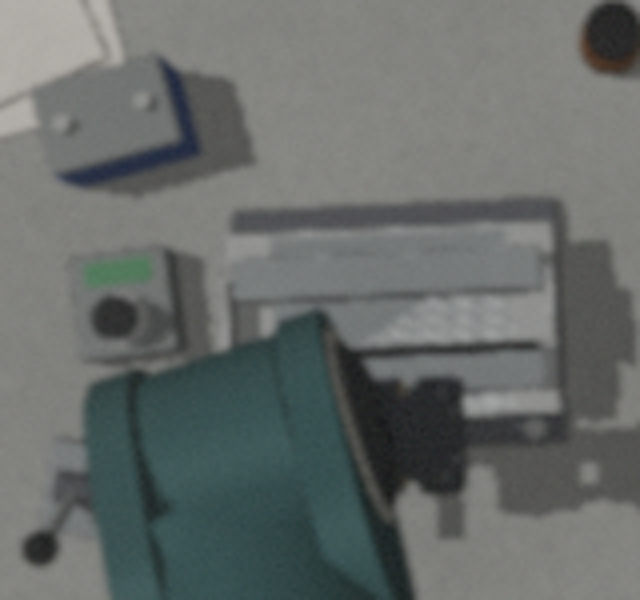

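Run:
```python
from h import *
s=load('w3')
Q,m=seg(s,(.40,.47),(.1,.2),(.06,.12)); print('knob',rect(Q),np.percentile(Q,[1,50,99],axis=0).round(4))
for r in (100,115,130,145): 
    us=np.where(m[r])[0]; print(r,us.min(),us.max(),cloud(s)[r,us.min():us.max()+1].round(3)[[0,len(us)//2,-1]].tolist())
Q,_=seg(s,(.46,.68),(.0,.3),(.008,.03)); print('base',rect(Q))
P=cloud(s)
for u in (150,190,258,300,340):
    print(u,' '.join(f"{P[v,u,0]*1000:.0f},{P[v,u,1]*1000:.0f}:{P[v,u,2]*1000:.0f}" for v in range(140,300,2)))
```

```text
knob (array([443.4, 144.1]), array([55.4, 43.1]), 3.5, np.float64(0.0926), 1545) [[0.4155 0.129  0.0618]
 [0.4437 0.1566 0.0951]
 [0.4697 0.1664 0.0978]]
100 248 268 [[0.421, 0.148, 0.092], [0.42, 0.156, 0.096], [0.42, 0.164, 0.092]]
115 248 268 [[0.433, 0.149, 0.092], [0.432, 0.157, 0.097], [0.432, 0.165, 0.089]]
130 248 268 [[0.445, 0.149, 0.09], [0.444, 0.157, 0.095], [0.444, 0.166, 0.092]]
145 249 268 [[0.457, 0.15, 0.09], [0.456, 0.159, 0.096], [0.456, 0.166, 0.092]]
base (array([493.5, 138.1]), array([ 39.1, 249.3]), 3.8, np.float64(0.0154), 5058)
150 472,37:-1 474,37:-0 476,37:0 478,36:-0 481,36:-0 481,40:12 482,41:15 485,41:15 487,41:16 488,43:20 489,44:24 492,44:23 494,44:23 496,44:24 498,43:22 503,40:14 504,41:15 507,40:14 510,40:13 512,40:14 514,40:15 505,53:53 505,56:62 505,58:67 505,60:73 506,60:75 509,60:74 510,60:75 513,60:74 515,60:74 517,59:72 519,60:74 520,60:75 522,60:75 525,59:74 523,62:83 524,64:87 523,65:92 524,66:95 525,67:97 527,67:97 529,67:97 531,66:96 533,66:96 535,66:97 537,67:97 539,66:97 541,66:96 543,66:96 545,66:97 546,66:97 550,65:94 552,65:93 553,65:
[... 3163 characters left out ...]
50:16 502,251:13 504,251:15 493,237:68 493,236:73 495,236:74 497,236:74 498,236:75 501,237:74 502,237:75 504,237:75 506,237:75 508,237:76 510,238:74 512,238:75 512,236:82 512,235:86 512,234:93 513,233:95 514,233:96 516,234:96 518,234:96 520,234:97 522,234:97 524,234:96 525,234:97 482,204:207 482,204:208 482,203:211 482,202:215 482,202:215 482,201:218 482,201:221 482,200:222 482,200:225 482,200:227 482,199:230 482,198:232 482,198:233 482,198:235 482,197:237 482,197:239 482,196:241 482,196:243 482,195:244 482,195:246 482,194:248 482,194:249 482,194:251 482,194:251 483,194:252 483,193:254 483,193:255 483,193:257 484,193:256 485,193:256 485,193:257 487,193:256 488,194:255 489,194:255 489,194:256
```

Emit:
{"api": "step_arm", "payload": {
  "targets": [
    {"dx": -0.1,"dy": -0.012,"dz": 0.0,"roll": 0.001},
    {"dx": -0.1,"dy": -0.012,"dz": 0.0,"roll": 0.0},
    {"dx": 0.0,"dy": 0.0,"dz": -0.1,"roll": 0.0},
    {"dx": 0.0,"dy": 0.0,"dz": -0.13,"roll": 0.0},
    {"dx": 0.0,"dy": 0.0,"dz": -0.1,"roll": 0.0},
    {"dx": 0.0,"dy": 0.0,"dz": 0.0,"roll": 0.0}
  ]
}}

```text
time: 4.5
eef_pos: [0.4314, 0.1654, 0.096]
eef_rot: [3.136, 0.021, -3.065]
force: [-0.3, -0.1, 0.6]
opening: 0.6
```

Emit:
{"api": "step_arm", "payload": {
  "targets": [
    {"dx": 0.01,"dy": -0.028,"dz": -0.05,"roll": -0.002},
    {"dx": 0.0,"dy": 0.0,"dz": 0.0,"roll": 0.0},
    {"dx": 0.0,"dy": 0.0,"dz": 0.0,"roll": 0.0}
  ]
}}

```text
time: 4.8
eef_pos: [0.435, 0.1599, 0.083]
eef_rot: [3.135, 0.021, -3.074]
force: [-0.2, 0.1, 0.7]
opening: 0.602
```

Close on the sleeve moderately, nudging into place.

Emit:
{"api": "step_arm", "payload": {
  "targets": [
    {"dx": 0.0,"dy": -0.012,"dz": -0.006,"roll": 0.0},
    {"dx": 0.0,"dy": 0.0,"dz": 0.0,"roll": 0.0},
    {"dx": 0.0,"dy": 0.0,"dz": 0.0,"roll": 0.0},
    {"dx": 0.0,"dy": 0.0,"dz": 0.0,"roll": 0.0},
    {"dx": 0.0,"dy": 0.0,"dz": 0.0,"roll": 0.0}
  ],
  "gripper": 0,
  "newtons": 25
}}

```text
time: 5.3
eef_pos: [0.4364, 0.1579, 0.0845]
eef_rot: [3.133, 0.026, -3.072]
force: [1.3, -6.5, -0.4]
opening: 0.215
```

```bash
cat > crank.py <<'E'
from h import *
import sys
C=np.array([.4362,.1344,.0575])
def K(t): return C+np.array([.0646*.035*np.sin(t),-.035*.998*np.sin(t),.035*np.cos(t)])
def ang(p): return np.arctan2(-(p[1]-C[1]),p[2]-C[2])
d=float(sys.argv[1]); n=int(sys.argv[2])
p=state()['eef_pos']; t=ang(p); r=np.hypot(p[1]-C[1],p[2]-C[2])
print('t',round(t,3),'r',round(r,4),p.round(4))
q=p
for i in range(n):
    k=K(t+d*(i+1)); w=(k-q)/.3; print([round(x,3) for x in w]); q=k
E
python3 crank.py -0.3 8
```

```text
t -0.715 r 0.0358 [0.4364 0.1579 0.0845]
[np.float64(-0.007), np.float64(0.021), np.float64(-0.029)]
[np.float64(-0.001), np.float64(0.014), np.float64(-0.032)]
[np.float64(-0.0), np.float64(0.004), np.float64(-0.035)]
[np.float64(0.0), np.float64(-0.007), np.float64(-0.034)]
[np.float64(0.001), np.float64(-0.017), np.float64(-0.031)]
[np.float64(0.002), np.float64(-0.025), np.float64(-0.024)]
[np.float64(0.002), np.float64(-0.031), np.float64(-0.016)]
[np.float64(0.002), np.float64(-0.034), np.float64(-0.006)]
```

Emit:
{"api": "step_arm", "payload": {
  "targets": [
    {"dx": -0.003,"dy": 0.023,"dz": -0.029,"roll": 0.0},
    {"dx": -0.001,"dy": 0.014,"dz": -0.032,"roll": 0.0},
    {"dx": 0.0,"dy": 0.004,"dz": -0.035,"roll": 0.0},
    {"dx": 0.0,"dy": -0.007,"dz": -0.034,"roll": 0.0}
  ]
}}

```text
time: 5.7
eef_pos: [0.4359, 0.166, 0.0452]
eef_rot: [3.135, 0.027, -3.075]
force: [1.5, -9.7, 8.1]
opening: 0.184
```

```bash
python3 crank.py -0.3 8; python3 -c "from h import *; print(state()['force'])"
```

```text
t -1.941 r 0.0339 [0.4359 0.166  0.0452]
[np.float64(-0.005), np.float64(-0.014), np.float64(-0.032)]
[np.float64(0.002), np.float64(-0.025), np.float64(-0.024)]
[np.float64(0.002), np.float64(-0.031), np.float64(-0.015)]
[np.float64(0.002), np.float64(-0.034), np.float64(-0.005)]
[np.float64(0.002), np.float64(-0.034), np.float64(0.005)]
[np.float64(0.002), np.float64(-0.031), np.float64(0.015)]
[np.float64(0.002), np.float64(-0.025), np.float64(0.024)]
[np.float64(0.001), np.float64(-0.017), np.float64(0.03)]
[ 1.47017663 -9.6723392   8.12085666]
```

Emit:
{"api": "step_arm", "payload": {
  "targets": [
    {"dx": -0.003,"dy": -0.014,"dz": -0.03,"roll": 0.0},
    {"dx": 0.001,"dy": -0.025,"dz": -0.024,"roll": 0.0},
    {"dx": 0.002,"dy": -0.031,"dz": -0.015,"roll": 0.0},
    {"dx": 0.002,"dy": -0.034,"dz": -0.005,"roll": 0.0},
    {"dx": 0.002,"dy": -0.034,"dz": 0.005,"roll": 0.0},
    {"dx": 0.002,"dy": -0.031,"dz": 0.015,"roll": 0.0}
  ]
}}

```text
time: 6.3
eef_pos: [0.4393, 0.1148, 0.0286]
eef_rot: [3.135, 0.029, -3.074]
force: [-2.3, 7.2, 2.8]
opening: 0.184
```

```bash
python3 crank.py -0.3 8; python3 -c "from h import *; print(state()['force'])"
```

```text
t 2.544 r 0.0349 [0.4393 0.1148 0.0286]
[np.float64(-0.004), np.float64(-0.026), np.float64(0.023)]
[np.float64(0.001), np.float64(-0.017), np.float64(0.03)]
[np.float64(0.0), np.float64(-0.008), np.float64(0.034)]
[np.float64(-0.0), np.float64(0.003), np.float64(0.035)]
[np.float64(-0.001), np.float64(0.013), np.float64(0.032)]
[np.float64(-0.001), np.float64(0.022), np.float64(0.027)]
[np.float64(-0.002), np.float64(0.029), np.float64(0.02)]
[np.float64(-0.002), np.float64(0.033), np.float64(0.01)]
[-2.32096421  7.1744024   2.83344042]
```

Emit:
{"api": "step_arm", "payload": {
  "targets": [
    {"dx": -0.004,"dy": -0.026,"dz": 0.023,"roll": 0.0},
    {"dx": 0.001,"dy": -0.017,"dz": 0.03,"roll": 0.0},
    {"dx": 0.0,"dy": -0.008,"dz": 0.034,"roll": 0.0},
    {"dx": 0.0,"dy": 0.003,"dz": 0.035,"roll": 0.0},
    {"dx": -0.001,"dy": 0.013,"dz": 0.032,"roll": 0.0},
    {"dx": -0.001,"dy": 0.022,"dz": 0.027,"roll": 0.0},
    {"dx": -0.002,"dy": 0.029,"dz": 0.02,"roll": 0.0},
    {"dx": -0.002,"dy": 0.033,"dz": 0.01,"roll": 0.0}
  ]
}}

```text
time: 7.1
eef_pos: [0.438, 0.1308, 0.0952]
eef_rot: [3.134, 0.032, -3.076]
force: [9.2, -2.2, -27.8]
opening: 0.183
```

```bash
python3 crank.py -0.3 8; python3 -c "from h import *; print(state()['force'])"
```

```text
t 0.096 r 0.0379 [0.438  0.1308 0.0952]
[np.float64(-0.007), np.float64(0.036), np.float64(-0.011)]
[np.float64(-0.002), np.float64(0.033), np.float64(-0.012)]
[np.float64(-0.002), np.float64(0.028), np.float64(-0.021)]
[np.float64(-0.001), np.float64(0.02), np.float64(-0.028)]
[np.float64(-0.001), np.float64(0.011), np.float64(-0.033)]
[np.float64(-0.0), np.float64(0.001), np.float64(-0.035)]
[np.float64(0.001), np.float64(-0.01), np.float64(-0.033)]
[np.float64(0.001), np.float64(-0.019), np.float64(-0.029)]
[  9.17474748  -2.16145281 -27.82545201]
```

Emit:
{"api": "step_arm", "payload": {
  "targets": [
    {"dx": -0.006,"dy": 0.034,"dz": -0.012,"roll": 0.0},
    {"dx": -0.002,"dy": 0.033,"dz": -0.012,"roll": 0.0},
    {"dx": -0.002,"dy": 0.028,"dz": -0.021,"roll": 0.0},
    {"dx": -0.001,"dy": 0.02,"dz": -0.028,"roll": 0.0},
    {"dx": -0.001,"dy": 0.011,"dz": -0.033,"roll": 0.0},
    {"dx": 0.0,"dy": 0.001,"dz": -0.035,"roll": 0.0}
  ]
}}

```text
time: 7.7
eef_pos: [0.4353, 0.1684, 0.0532]
eef_rot: [-3.141, 0.034, -3.077]
force: [4.6, -16.7, 7.3]
opening: 0.184
```

```bash
python3 crank.py -0.3 8; python3 -c "from h import *; print(state()['force'])"
```

```text
t -1.697 r 0.0343 [0.4353 0.1684 0.0532]
[np.float64(-0.004), np.float64(-0.007), np.float64(-0.034)]
[np.float64(0.001), np.float64(-0.019), np.float64(-0.029)]
[np.float64(0.002), np.float64(-0.027), np.float64(-0.022)]
[np.float64(0.002), np.float64(-0.032), np.float64(-0.013)]
[np.float64(0.002), np.float64(-0.035), np.float64(-0.003)]
[np.float64(0.002), np.float64(-0.034), np.float64(0.007)]
[np.float64(0.002), np.float64(-0.03), np.float64(0.017)]
[np.float64(0.002), np.float64(-0.024), np.float64(0.025)]
[  4.63741251 -16.74494207   7.27362237]
```

Emit:
{"api": "step_arm", "payload": {
  "targets": [
    {"dx": -0.002,"dy": -0.008,"dz": -0.034,"roll": 0.0},
    {"dx": 0.001,"dy": -0.019,"dz": -0.029,"roll": 0.0},
    {"dx": 0.002,"dy": -0.027,"dz": -0.022,"roll": 0.0},
    {"dx": 0.002,"dy": -0.032,"dz": -0.013,"roll": 0.0},
    {"dx": 0.002,"dy": -0.035,"dz": -0.003,"roll": 0.0},
    {"dx": 0.002,"dy": -0.034,"dz": 0.007,"roll": 0.0}
  ]
}}

```text
time: 8.3
eef_pos: [0.4383, 0.1232, 0.0258]
eef_rot: [-3.139, 0.035, -3.075]
force: [-0.2, 4.4, -0.2]
opening: 0.184
```

```bash
python3 crank.py -0.3 8; python3 -c "from h import *; print(state()['force'])"
```

```text
t 2.802 r 0.0337 [0.4383 0.1232 0.0258]
[np.float64(-0.002), np.float64(-0.032), np.float64(0.012)]
[np.float64(0.002), np.float64(-0.024), np.float64(0.025)]
[np.float64(0.001), np.float64(-0.016), np.float64(0.031)]
[np.float64(0.0), np.float64(-0.006), np.float64(0.034)]
[np.float64(-0.0), np.float64(0.004), np.float64(0.035)]
[np.float64(-0.001), np.float64(0.014), np.float64(0.032)]
[np.float64(-0.001), np.float64(0.023), np.float64(0.026)]
[np.float64(-0.002), np.float64(0.03), np.float64(0.018)]
[-0.20529569  4.44308021 -0.16078141]
```

Emit:
{"api": "step_arm", "payload": {
  "targets": [
    {"dx": -0.002,"dy": -0.031,"dz": 0.013,"roll": 0.0},
    {"dx": 0.002,"dy": -0.024,"dz": 0.025,"roll": 0.0},
    {"dx": 0.001,"dy": -0.016,"dz": 0.031,"roll": 0.0},
    {"dx": 0.0,"dy": -0.006,"dz": 0.034,"roll": 0.0},
    {"dx": 0.0,"dy": 0.004,"dz": 0.034,"roll": 0.0},
    {"dx": -0.001,"dy": 0.014,"dz": 0.031,"roll": 0.0},
    {"dx": -0.001,"dy": 0.023,"dz": 0.023,"roll": 0.0}
  ]
}}

```text
time: 9.0
eef_pos: [0.439, 0.1103, 0.0855]
eef_rot: [-3.135, 0.036, -3.077]
force: [2.5, -6.5, -0.6]
opening: 0.186
```

```bash
python3 crank.py -0.2 8; python3 -c "from h import *; print(state()['force'])"
```

```text
t 0.711 r 0.0369 [0.439  0.1103 0.0855]
[np.float64(-0.006), np.float64(0.023), np.float64(0.009)]
[np.float64(-0.001), np.float64(0.021), np.float64(0.009)]
[np.float64(-0.001), np.float64(0.023), np.float64(0.005)]
[np.float64(-0.002), np.float64(0.023), np.float64(0.0)]
[np.float64(-0.001), np.float64(0.023), np.float64(-0.004)]
[np.float64(-0.001), np.float64(0.022), np.float64(-0.009)]
[np.float64(-0.001), np.float64(0.019), np.float64(-0.013)]
[np.float64(-0.001), np.float64(0.016), np.float64(-0.017)]
[ 2.47861069 -6.45611025 -0.59095155]
```

Emit:
{"api": "step_arm", "payload": {
  "targets": [
    {"dx": -0.004,"dy": 0.022,"dz": 0.009,"roll": 0.0},
    {"dx": -0.001,"dy": 0.021,"dz": 0.009,"roll": 0.0},
    {"dx": -0.001,"dy": 0.022,"dz": 0.004,"roll": 0.0},
    {"dx": -0.001,"dy": 0.016,"dz": 0.0,"roll": 0.0},
    {"dx": 0.0,"dy": 0.0,"dz": 0.0,"roll": 0.0}
  ]
}}

```text
time: 9.5
eef_pos: [0.4372, 0.1339, 0.0945]
eef_rot: [-3.13, 0.037, -3.078]
force: [5.7, -12.0, -2.0]
opening: 0.181
```

```bash
python3 crank.py -0.1 2; python3 -c "from h import *; print(state()['force'],state()['qpos'])"
```

```text
t 0.014 r 0.037 [0.4372 0.1339 0.0945]
[np.float64(-0.004), np.float64(0.012), np.float64(-0.007)]
[np.float64(-0.001), np.float64(0.012), np.float64(-0.002)]
[  5.72008131 -11.98883055  -1.97533948] [-0.49738672  0.27871703  0.1326555   2.15253579 -0.02228074  0.68137696
  1.28046754]
```

Emit:
{"api": "step_arm", "payload": {
  "targets": [
    {"dx": 0.0,"dy": 0.0,"dz": 0.0,"roll": 0.0},
    {"dx": 0.0,"dy": 0.0,"dz": 0.0,"roll": 0.0},
    {"dx": 0.0,"dy": 0.0,"dz": 0.08,"roll": 0.0},
    {"dx": 0.0,"dy": 0.0,"dz": 0.14,"roll": 0.0},
    {"dx": 0.0,"dy": 0.0,"dz": 0.14,"roll": 0.0},
    {"dx": 0.04,"dy": -0.1,"dz": 0.08,"roll": 0.0},
    {"dx": 0.04,"dy": -0.15,"dz": 0.04,"roll": 0.0},
    {"dx": 0.04,"dy": -0.15,"dz": 0.0,"roll": 0.0}
  ],
  "gripper": 60
}}

```text
time: 10.3
eef_pos: [0.4697, 0.0207, 0.2447]
eef_rot: [-3.131, 0.034, -3.062]
force: [0.4, 0.2, -0.4]
opening: 0.604
```

Emit:
{"api": "step_arm", "payload": {
  "targets": [
    {"dx": 0.04,"dy": -0.15,"dz": 0.0,"roll": 0.0},
    {"dx": 0.04,"dy": -0.15,"dz": 0.0,"roll": 0.0},
    {"dx": 0.04,"dy": -0.15,"dz": 0.0,"roll": 0.0},
    {"dx": 0.04,"dy": -0.15,"dz": 0.0,"roll": 0.0},
    {"dx": 0.04,"dy": -0.12,"dz": 0.0,"roll": 0.0},
    {"dx": 0.0,"dy": 0.0,"dz": 0.0,"roll": 0.0},
    {"dx": 0.0,"dy": 0.0,"dz": 0.0,"roll": 0.0}
  ]
}}

```text
time: 11.0
eef_pos: [0.5317, -0.2037, 0.2462]
eef_rot: [-3.133, 0.036, -3.06]
force: [-1.2, 0.8, -0.3]
opening: 0.602
```

Run:
```python
from h import *
shot('wrist','w4'); shot('top','t4'); s=state(); print(s['eef_pos'],s['eef_rot'],s['force'],s['qpos'])
for t in ('w4','t4'):
  s=load(t); P,_=seg(s,(.35,.7),(-.42,-.08),(.05,.07)); 
  lab=np.zeros(len(P),int); 
  _,m=seg(s,(.35,.7),(-.42,-.08),(.052,.068)); n,L=cv2.connectedComponents(m.astype(np.uint8)); C=cloud(s)
  for i in range(1,n):
    if (L==i).sum()>60: print(t,rect(C[L==i]))
```

```text
[ 0.53162867 -0.20307608  0.24640469] [-3.13322091  0.03637376 -3.05926299] [-0.60527961  0.18477066 -0.46414585] [-0.03674738  0.28418566  0.4271079   1.76283252 -0.14121283  1.08643615
  2.08979966]
w4 (array([ 456.2, -309.7]), array([38.1, 42.9]), 26.9, np.float64(0.0597), 1610)
w4 (array([ 455.1, -171.3]), array([37.9, 42.3]), 0.8, np.float64(0.0598), 1537)
w4 (array([ 553. , -187.7]), array([38.4, 43. ]), 22.8, np.float64(0.0596), 1251)
w4 (array([ 570.7, -327.9]), array([42.8, 38.3]), 82.5, np.float64(0.0594), 1282)
t4 (array([ 456.5, -169.8]), array([35.7, 42.3]), 1.2, np.float64(0.0601), 187)
```

View pics/w4.png

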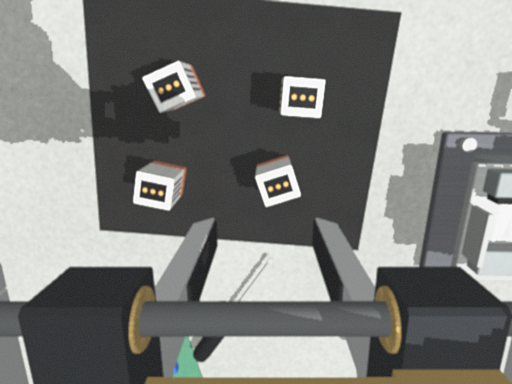

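View pics/t4.png

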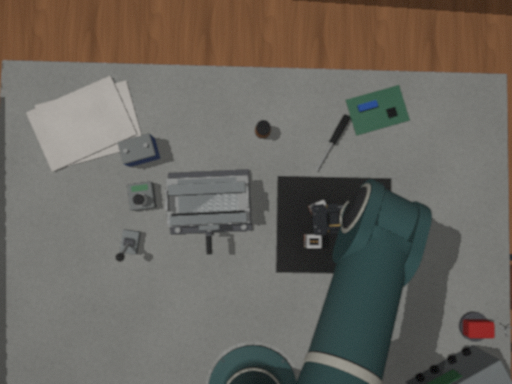

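Emit:
{"api": "step_arm", "payload": {
  "targets": [
    {"dx": -0.03,"dy": 0.013,"dz": 0.0,"roll": -0.0235},
    {"dx": -0.03,"dy": 0.013,"dz": 0.0,"roll": -0.0235},
    {"dx": -0.03,"dy": 0.013,"dz": 0.0,"roll": -0.0235},
    {"dx": -0.03,"dy": 0.013,"dz": 0.0,"roll": -0.0235},
    {"dx": -0.03,"dy": 0.013,"dz": 0.0,"roll": -0.0235},
    {"dx": -0.03,"dy": 0.013,"dz": 0.0,"roll": -0.0235},
    {"dx": -0.03,"dy": 0.013,"dz": 0.0,"roll": -0.0235},
    {"dx": -0.03,"dy": 0.013,"dz": 0.0,"roll": -0.0235}
  ]
}}

```text
time: 11.9
eef_pos: [0.4576, -0.1581, 0.2468]
eef_rot: [-3.139, 0.034, 2.026]
force: [0.1, 0.4, 0.2]
opening: 0.597
```

Emit:
{"api": "step_arm", "payload": {
  "targets": [
    {"dx": 0.0,"dy": 0.0,"dz": 0.0,"roll": -0.0235},
    {"dx": 0.0,"dy": 0.0,"dz": -0.05,"roll": -0.0235},
    {"dx": 0.0,"dy": 0.0,"dz": -0.1,"roll": -0.0235},
    {"dx": 0.0,"dy": 0.0,"dz": -0.1,"roll": 0.0},
    {"dx": 0.0,"dy": 0.0,"dz": -0.05,"roll": 0.0},
    {"dx": 0.0,"dy": 0.0,"dz": 0.0,"roll": 0.0}
  ],
  "gripper": 70
}}

```text
time: 12.5
eef_pos: [0.4573, -0.1474, 0.1557]
eef_rot: [3.138, 0.029, 1.576]
force: [-0.6, -0.1, 1.1]
opening: 0.7
```

Run:
```python
from h import *
s=state(); print(s['eef_pos'],s['eef_rot'],np.degrees(s['eef_rot'][2]),s['qpos'])
```

```text
[ 0.45727775 -0.14738298  0.15570164] [3.13819955 0.02895538 1.57617002] 90.30789017782548 [-0.29529108  0.2617456   0.60453245  2.04978256 -0.15859075  0.86925413
  0.3998311 ]
```

Emit:
{"api": "step_arm", "payload": {
  "targets": [
    {"dx": -0.005,"dy": -0.08,"dz": -0.08,"roll": 0.001},
    {"dx": 0.0,"dy": 0.0,"dz": -0.1,"roll": 0.0},
    {"dx": 0.0,"dy": 0.0,"dz": 0.0,"roll": 0.0}
  ]
}}

```text
time: 12.8
eef_pos: [0.4576, -0.1686, 0.1031]
eef_rot: [3.134, 0.027, 1.589]
force: [0.3, 0.9, 1.0]
opening: 0.702
```

Emit:
{"api": "step_arm", "payload": {
  "targets": [
    {"dx": -0.006,"dy": -0.008,"dz": -0.1,"roll": 0.0},
    {"dx": 0.0,"dy": -0.002,"dz": -0.09,"roll": 0.0},
    {"dx": 0.0,"dy": 0.0,"dz": -0.02,"roll": 0.0},
    {"dx": 0.0,"dy": 0.0,"dz": 0.0,"roll": 0.0}
  ]
}}

```text
time: 13.2
eef_pos: [0.46, -0.1694, 0.0453]
eef_rot: [3.127, 0.026, 1.594]
force: [0.8, -0.5, 0.6]
opening: 0.701
```

Emit:
{"api": "step_arm", "payload": {
  "targets": [
    {"dx": -0.018,"dy": -0.006,"dz": -0.022,"roll": 0.0},
    {"dx": 0.0,"dy": 0.0,"dz": 0.0,"roll": 0.0},
    {"dx": 0.0,"dy": 0.0,"dz": 0.0,"roll": 0.0}
  ]
}}

```text
time: 13.5
eef_pos: [0.4563, -0.171, 0.0421]
eef_rot: [3.123, 0.026, 1.595]
force: [0.3, -0.3, -0.6]
opening: 0.695
```

Emit:
{"api": "step_arm", "payload": {
  "targets": [
    {"dx": 0.0,"dy": 0.0,"dz": 0.0,"roll": 0.0},
    {"dx": 0.0,"dy": 0.0,"dz": 0.0,"roll": 0.0},
    {"dx": 0.0,"dy": 0.0,"dz": 0.0,"roll": 0.0},
    {"dx": 0.0,"dy": 0.0,"dz": 0.0,"roll": 0.0}
  ],
  "gripper": 0,
  "newtons": 30
}}

```text
time: 13.9
eef_pos: [0.4569, -0.171, 0.0434]
eef_rot: [3.121, 0.026, 1.595]
force: [-1.2, -0.1, 2.9]
opening: 0.402
```

Emit:
{"api": "step_arm", "payload": {
  "targets": [
    {"dx": 0.0,"dy": 0.0,"dz": 0.08,"roll": 0.0},
    {"dx": 0.0,"dy": 0.0,"dz": 0.15,"roll": 0.0},
    {"dx": 0.0,"dy": 0.0,"dz": 0.15,"roll": 0.0},
    {"dx": 0.03,"dy": 0.1,"dz": 0.1,"roll": 0.002},
    {"dx": 0.04,"dy": 0.14,"dz": 0.0,"roll": 0.002},
    {"dx": 0.04,"dy": 0.14,"dz": 0.0,"roll": 0.002},
    {"dx": 0.04,"dy": 0.14,"dz": 0.0,"roll": 0.0},
    {"dx": 0.04,"dy": 0.14,"dz": 0.0,"roll": 0.0}
  ]
}}

```text
time: 14.7
eef_pos: [0.5107, 0.0285, 0.193]
eef_rot: [3.124, 0.025, 1.622]
force: [0.6, 0.7, -2.2]
opening: 0.4
```

Emit:
{"api": "step_arm", "payload": {
  "targets": [
    {"dx": 0.04,"dy": 0.14,"dz": 0.0,"roll": 0.0},
    {"dx": 0.04,"dy": 0.14,"dz": 0.0,"roll": 0.0},
    {"dx": 0.04,"dy": 0.13,"dz": 0.0,"roll": 0.0},
    {"dx": 0.03,"dy": 0.1,"dz": 0.0,"roll": 0.0},
    {"dx": 0.0,"dy": 0.04,"dz": 0.0,"roll": 0.0},
    {"dx": 0.0,"dy": 0.0,"dz": 0.0,"roll": 0.0}
  ]
}}

```text
time: 15.3
eef_pos: [0.5547, 0.2068, 0.1905]
eef_rot: [3.128, 0.026, 1.629]
force: [-0.1, -0.7, -3.1]
opening: 0.405
```

Emit:
{"api": "step_arm", "payload": {
  "targets": [
    {"dx": 0.02,"dy": 0.036,"dz": -0.04,"roll": 0.001},
    {"dx": 0.0,"dy": 0.0,"dz": -0.05,"roll": 0.0},
    {"dx": 0.0,"dy": 0.0,"dz": -0.04,"roll": 0.0},
    {"dx": 0.0,"dy": 0.0,"dz": 0.0,"roll": 0.0}
  ]
}}

```text
time: 15.7
eef_pos: [0.5599, 0.2122, 0.149]
eef_rot: [3.129, 0.028, 1.631]
force: [0.4, -0.1, -2.5]
opening: 0.403
```

Run:
```python
from h import *
s=state(); print(s['eef_pos'],s['eef_rot'])
shot('wrist','w5')
```

```text
[0.55990752 0.21216133 0.14901487] [3.1293806  0.02765476 1.63114059]
```

View pics/w5.png

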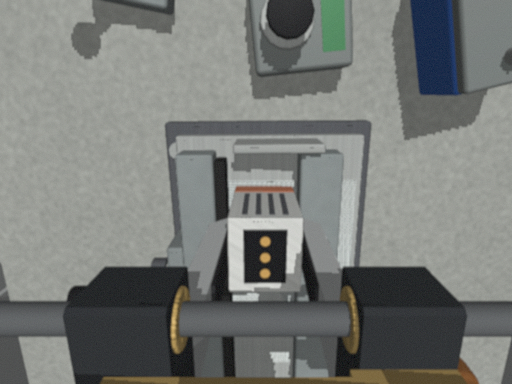

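Emit:
{"api": "step_arm", "payload": {
  "targets": [
    {"dx": 0.0,"dy": 0.022,"dz": -0.05,"roll": 0.0005},
    {"dx": 0.0,"dy": 0.004,"dz": -0.04,"roll": 0.0},
    {"dx": 0.0,"dy": 0.0,"dz": -0.01,"roll": 0.0},
    {"dx": 0.0,"dy": 0.0,"dz": 0.0,"roll": 0.0}
  ]
}}

```text
time: 16.15
eef_pos: [0.5608, 0.2194, 0.1184]
eef_rot: [3.127, 0.027, 1.633]
force: [-2.0, -1.5, 8.2]
opening: 0.403
```

Emit:
{"api": "step_arm", "payload": {
  "targets": [
    {"dx": 0.0,"dy": 0.0,"dz": 0.0,"roll": 0.0},
    {"dx": 0.0,"dy": 0.0,"dz": 0.0,"roll": 0.0},
    {"dx": 0.0,"dy": 0.0,"dz": 0.06,"roll": 0.0},
    {"dx": 0.0,"dy": 0.0,"dz": 0.12,"roll": 0.0},
    {"dx": 0.0,"dy": 0.0,"dz": 0.12,"roll": 0.0},
    {"dx": 0.0,"dy": -0.1,"dz": 0.04,"roll": 0.0},
    {"dx": 0.0,"dy": -0.15,"dz": 0.0,"roll": 0.002},
    {"dx": 0.0,"dy": -0.15,"dz": 0.0,"roll": 0.002}
  ],
  "gripper": 65
}}

```text
time: 16.95
eef_pos: [0.5608, 0.1026, 0.2268]
eef_rot: [3.123, 0.025, 1.668]
force: [0.9, -0.1, 0.4]
opening: 0.65
```

Run:
```python
from h import *
s=state(); print(s['eef_pos'],s['eef_rot'])
shot('wrist','w6')
```

```text
[0.56081139 0.10255773 0.2267911 ] [3.12299952 0.02467364 1.66799591]
```

View pics/w6.png

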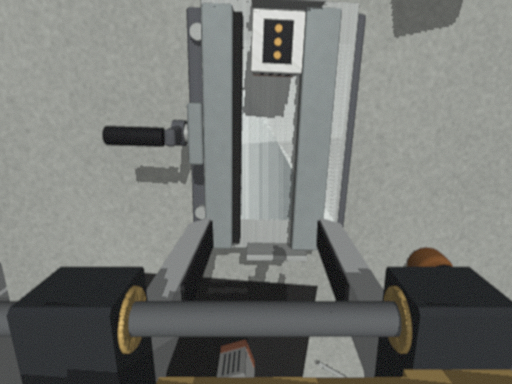

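Emit:
{"api": "step_arm", "payload": {
  "targets": [
    {"dx": 0.0,"dy": -0.14,"dz": 0.0,"roll": 0.01},
    {"dx": 0.0,"dy": -0.14,"dz": 0.0,"roll": 0.01},
    {"dx": 0.0,"dy": -0.14,"dz": 0.0,"roll": 0.01},
    {"dx": 0.0,"dy": -0.14,"dz": 0.0,"roll": 0.01},
    {"dx": 0.0,"dy": -0.14,"dz": 0.0,"roll": 0.008},
    {"dx": 0.0,"dy": -0.13,"dz": 0.0,"roll": 0.0},
    {"dx": 0.0,"dy": -0.08,"dz": -0.06,"roll": 0.0},
    {"dx": 0.0,"dy": 0.0,"dz": -0.06,"roll": 0.0}
  ]
}}

```text
time: 17.8
eef_pos: [0.5612, -0.1908, 0.1971]
eef_rot: [3.112, 0.031, 1.971]
force: [0.3, 0.1, 0.1]
opening: 0.649
```

Emit:
{"api": "step_arm", "payload": {
  "targets": [
    {"dx": 0.0,"dy": 0.0,"dz": -0.05,"roll": 0.0},
    {"dx": 0.0,"dy": 0.0,"dz": 0.0,"roll": 0.0}
  ]
}}

```text
time: 18.0
eef_pos: [0.5604, -0.192, 0.1805]
eef_rot: [3.113, 0.031, 1.969]
force: [-1.0, 0.1, 0.8]
opening: 0.647
```

Run:
```python
from h import *
s=state(); print(s['eef_pos'],s['eef_rot'])
shot('wrist','w7'); shot('top','t7')
for t in ('w7','t7'):
  s=load(t)
  _,m=seg(s,(.35,.7),(-.42,-.08),(.052,.068)); n,L=cv2.connectedComponents(m.astype(np.uint8)); C=cloud(s)
  for i in range(1,n):
    if (L==i).sum()>60: print(t,rect(C[L==i]))
```

```text
[ 0.56044206 -0.19198265  0.1804528 ] [3.11316779 0.03053841 1.96874903]
w7 (array([ 553.3, -187.3]), array([37.9, 42.8]), 23.0, np.float64(0.0597), 1926)
w7 (array([ 456., -308.]), array([38.7, 39.9]), 27.1, np.float64(0.0592), 1537)
w7 (array([ 567.3, -312.1]), array([46.8, 23.2]), 26.1, np.float64(0.0586), 623)
t7 (array([ 553.3, -185.4]), array([37.6, 40. ]), 23.4, np.float64(0.0599), 157)
```

View pics/w7.png

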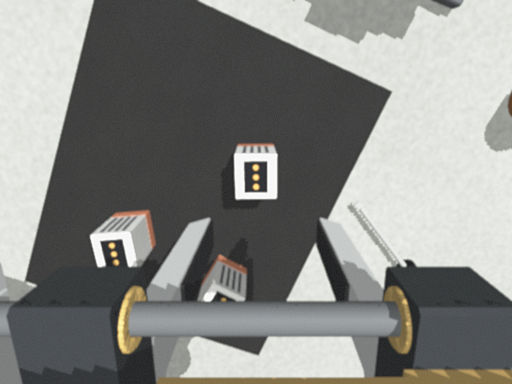

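View pics/t7.png

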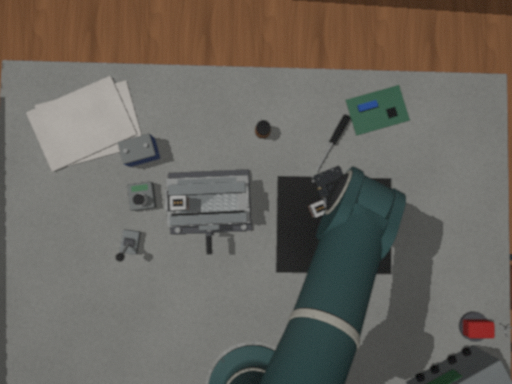

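Emit:
{"api": "step_arm", "payload": {
  "targets": [
    {"dx": -0.024,"dy": 0.015,"dz": -0.1,"roll": 0.0},
    {"dx": 0.0,"dy": 0.0,"dz": -0.13,"roll": 0.0},
    {"dx": 0.0,"dy": 0.0,"dz": -0.1,"roll": 0.0},
    {"dx": 0.0,"dy": 0.0,"dz": -0.05,"roll": 0.0},
    {"dx": 0.0,"dy": 0.0,"dz": 0.0,"roll": 0.0}
  ]
}}

```text
time: 18.6
eef_pos: [0.5585, -0.1857, 0.0714]
eef_rot: [3.102, 0.036, 1.973]
force: [0.3, 0.2, 0.9]
opening: 0.651
```

Emit:
{"api": "step_arm", "payload": {
  "targets": [
    {"dx": -0.018,"dy": -0.005,"dz": -0.05,"roll": 0.0},
    {"dx": 0.0,"dy": 0.0,"dz": -0.03,"roll": 0.0},
    {"dx": 0.0,"dy": 0.0,"dz": -0.02,"roll": 0.0},
    {"dx": 0.0,"dy": 0.0,"dz": 0.0,"roll": 0.0}
  ]
}}

```text
time: 19.0
eef_pos: [0.557, -0.1874, 0.0458]
eef_rot: [3.096, 0.04, 1.974]
force: [0.2, 0.4, 0.5]
opening: 0.651
```

Emit:
{"api": "step_arm", "payload": {
  "targets": [
    {"dx": -0.014,"dy": 0.0,"dz": -0.016,"roll": 0.0},
    {"dx": 0.0,"dy": 0.0,"dz": 0.0,"roll": 0.0},
    {"dx": 0.0,"dy": 0.0,"dz": 0.0,"roll": 0.0},
    {"dx": 0.0,"dy": 0.0,"dz": 0.0,"roll": 0.0}
  ],
  "gripper": 0
}}

```text
time: 19.4
eef_pos: [0.5535, -0.1876, 0.0425]
eef_rot: [3.094, 0.041, 1.974]
force: [0.5, -0.2, -2.5]
opening: 0.408
```

Emit:
{"api": "step_arm", "payload": {
  "targets": [
    {"dx": 0.0,"dy": 0.0,"dz": 0.1,"roll": 0.0},
    {"dx": 0.0,"dy": 0.0,"dz": 0.16,"roll": 0.0},
    {"dx": 0.0,"dy": 0.0,"dz": 0.16,"roll": 0.0},
    {"dx": 0.004,"dy": 0.12,"dz": 0.07,"roll": -0.01},
    {"dx": 0.005,"dy": 0.15,"dz": 0.0,"roll": -0.014},
    {"dx": 0.005,"dy": 0.15,"dz": 0.0,"roll": -0.015},
    {"dx": 0.005,"dy": 0.15,"dz": 0.0,"roll": -0.015},
    {"dx": 0.005,"dy": 0.15,"dz": 0.0,"roll": 0.0}
  ]
}}

```text
time: 20.2
eef_pos: [0.5572, 0.0288, 0.1962]
eef_rot: [3.094, 0.039, 1.607]
force: [0.9, 0.0, -3.3]
opening: 0.406
```

Emit:
{"api": "step_arm", "payload": {
  "targets": [
    {"dx": 0.004,"dy": 0.15,"dz": 0.0,"roll": 0.0},
    {"dx": 0.004,"dy": 0.15,"dz": 0.0,"roll": 0.0},
    {"dx": 0.0,"dy": 0.09,"dz": 0.0,"roll": 0.0},
    {"dx": 0.0,"dy": 0.0,"dz": 0.0,"roll": 0.0}
  ]
}}

```text
time: 20.6
eef_pos: [0.5575, 0.1584, 0.1961]
eef_rot: [3.094, 0.037, 1.616]
force: [-0.3, -0.5, -2.0]
opening: 0.407
```

Emit:
{"api": "step_arm", "payload": {
  "targets": [
    {"dx": 0.02,"dy": 0.034,"dz": -0.08,"roll": 0.003},
    {"dx": 0.0,"dy": 0.0,"dz": -0.1,"roll": 0.0},
    {"dx": 0.0,"dy": 0.0,"dz": 0.0,"roll": 0.0}
  ]
}}

```text
time: 20.9
eef_pos: [0.5636, 0.1691, 0.1413]
eef_rot: [3.094, 0.037, 1.637]
force: [-0.6, -1.0, -2.7]
opening: 0.408
```

Run:
```python
from h import *
s=state(); print(s['eef_pos'],s['eef_rot'])
shot('wrist','w8')
```

```text
[0.56356263 0.16908439 0.14126739] [3.09355194 0.03671503 1.63682719]
```

View pics/w8.png

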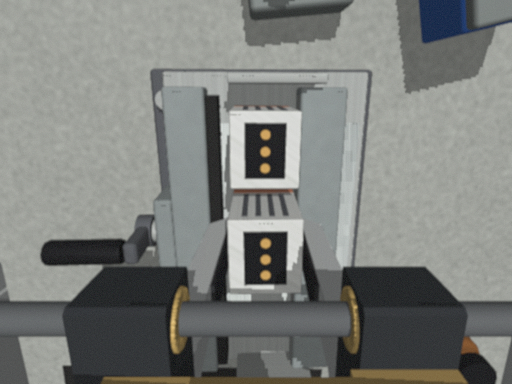

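Emit:
{"api": "step_arm", "payload": {
  "targets": [
    {"dx": 0.0,"dy": -0.004,"dz": -0.05,"roll": 0.0},
    {"dx": 0.0,"dy": 0.0,"dz": -0.03,"roll": 0.0},
    {"dx": 0.0,"dy": 0.0,"dz": 0.0,"roll": 0.0}
  ]
}}

```text
time: 21.25
eef_pos: [0.566, 0.1671, 0.1206]
eef_rot: [3.088, 0.035, 1.635]
force: [0.6, -0.3, -2.1]
opening: 0.406
```

Emit:
{"api": "step_arm", "payload": {
  "targets": [
    {"dx": -0.006,"dy": 0.0,"dz": -0.018,"roll": 0.0},
    {"dx": 0.0,"dy": 0.0,"dz": 0.0,"roll": 0.0}
  ]
}}

```text
time: 21.45
eef_pos: [0.5663, 0.1671, 0.1173]
eef_rot: [3.083, 0.033, 1.634]
force: [-0.6, 0.6, -2.1]
opening: 0.405
```

Emit:
{"api": "step_arm", "payload": {
  "targets": [
    {"dx": -0.01,"dy": 0.0,"dz": -0.014,"roll": 0.0},
    {"dx": 0.0,"dy": 0.0,"dz": 0.0,"roll": 0.0}
  ]
}}

```text
time: 21.65
eef_pos: [0.5669, 0.1676, 0.1169]
eef_rot: [3.074, 0.031, 1.633]
force: [-0.2, 1.1, -3.4]
opening: 0.407
```

Emit:
{"api": "step_arm", "payload": {
  "targets": [
    {"dx": 0.0,"dy": 0.0,"dz": 0.0,"roll": 0.0},
    {"dx": 0.0,"dy": 0.0,"dz": 0.0,"roll": 0.0},
    {"dx": 0.0,"dy": 0.0,"dz": 0.12,"roll": 0.0},
    {"dx": 0.0,"dy": 0.0,"dz": 0.15,"roll": 0.0},
    {"dx": 0.0,"dy": 0.0,"dz": 0.12,"roll": 0.0},
    {"dx": 0.0,"dy": -0.12,"dz": 0.04,"roll": -0.0235},
    {"dx": 0.0,"dy": -0.16,"dz": 0.0,"roll": -0.0235}
  ],
  "gripper": 65
}}

```text
time: 22.35
eef_pos: [0.565, 0.0869, 0.2496]
eef_rot: [3.077, 0.029, 1.34]
force: [0.4, -1.1, -0.1]
opening: 0.649
```

Run:
```python
from h import *
s=state(); print(s['eef_pos'],s['eef_rot'],s['qpos'])
shot('wrist','w9')
s=load('w9')
_,m=seg(s,(.4,.7),(0,.3),(.12,.15)); n,L=cv2.connectedComponents(m.astype(np.uint8)); C=cloud(s)
for i in range(1,n):
    if (L==i).sum()>60: print(rect(C[L==i]), np.polyfit(C[L==i][:,0],C[L==i][:,2],1))
```

```text
[0.56503381 0.08691006 0.24962724] [3.07742889 0.0294234  1.34038198] [-0.73783138  0.30215452  0.61431173  1.76679999 -0.13764125  1.08008313
 -0.3166777 ]
(array([560.4, 219. ]), array([38. , 42.6]), 3.3, np.float64(0.1345), 2876) [-0.00398398  0.13677866]
(array([568.4, 166.9]), array([38., 43.]), 3.7, np.float64(0.1348), 2431) [0.00126095 0.13409135]
```

View pics/w9.png

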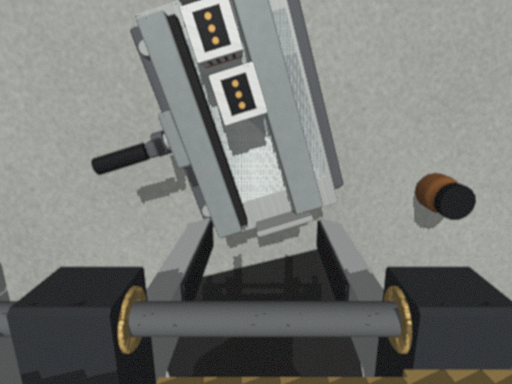

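Emit:
{"api": "step_arm", "payload": {
  "targets": [
    {"dx": -0.0225,"dy": -0.082,"dz": 0.0,"roll": -0.0235},
    {"dx": -0.0225,"dy": -0.082,"dz": 0.0,"roll": -0.0235},
    {"dx": -0.0225,"dy": -0.082,"dz": 0.0,"roll": -0.0235},
    {"dx": -0.0225,"dy": -0.082,"dz": 0.0,"roll": -0.0235},
    {"dx": -0.0225,"dy": -0.082,"dz": 0.0,"roll": -0.0235},
    {"dx": -0.0225,"dy": -0.082,"dz": 0.0,"roll": -0.0235},
    {"dx": -0.0225,"dy": -0.082,"dz": 0.0,"roll": -0.0235},
    {"dx": -0.0225,"dy": -0.082,"dz": 0.0,"roll": -0.0235}
  ]
}}

```text
time: 23.2
eef_pos: [0.5074, -0.125, 0.2486]
eef_rot: [3.078, 0.032, 0.14]
force: [0.3, -0.1, 0.3]
opening: 0.65
```

Emit:
{"api": "step_arm", "payload": {
  "targets": [
    {"dx": -0.0225,"dy": -0.08,"dz": 0.0,"roll": -0.0235},
    {"dx": -0.0225,"dy": -0.08,"dz": 0.0,"roll": -0.0235},
    {"dx": -0.0225,"dy": -0.08,"dz": 0.0,"roll": -0.0235},
    {"dx": -0.0225,"dy": -0.08,"dz": 0.0,"roll": -0.0235},
    {"dx": -0.0225,"dy": -0.08,"dz": 0.0,"roll": -0.0235},
    {"dx": -0.0225,"dy": -0.08,"dz": 0.0,"roll": -0.0235},
    {"dx": -0.0225,"dy": -0.08,"dz": 0.0,"roll": -0.0235},
    {"dx": -0.0225,"dy": -0.08,"dz": 0.0,"roll": -0.0235}
  ]
}}

```text
time: 24.0
eef_pos: [0.4504, -0.3222, 0.247]
eef_rot: [3.079, 0.034, -1.06]
force: [0.5, 1.6, -0.6]
opening: 0.651
```

Run:
```python
from h import *
s=state(); print(s['eef_pos'],s['eef_rot'],s['qpos'])
shot('wrist','w10'); shot('top','t10')
for t in ('w10','t10'):
  s=load(t)
  _,m=seg(s,(.35,.7),(-.42,-.08),(.052,.068)); n,L=cv2.connectedComponents(m.astype(np.uint8)); C=cloud(s)
  for i in range(1,n):
    if (L==i).sum()>60: print(t,rect(C[L==i]))
```

```text
[ 0.45043188 -0.32221262  0.24699828] [ 3.0789915   0.03383195 -1.06019823] [-0.29635369  0.5287673   1.16335956  1.74000938 -0.45189758  1.25924581
 -1.64802024]
w10 (array([ 571.1, -329. ]), array([42.7, 38.2]), 82.2, np.float64(0.0596), 1632)
w10 (array([ 456.7, -310.8]), array([37.9, 42.6]), 27.5, np.float64(0.0596), 1304)
t10 (array([ 571.8, -326.7]), array([42.9, 38.3]), 82.5, np.float64(0.0596), 181)
t10 (array([ 457.4, -308.2]), array([37.9, 42.2]), 27.6, np.float64(0.0598), 188)
```

View pics/w10.png

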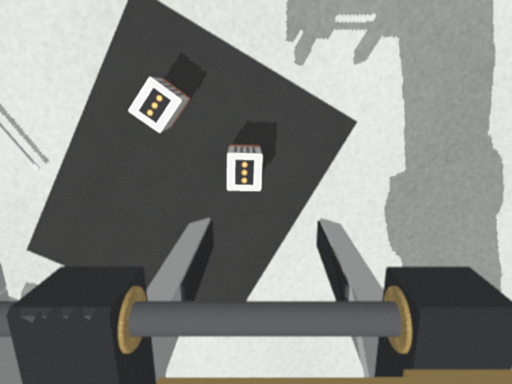

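Emit:
{"api": "step_arm", "payload": {
  "targets": [
    {"dx": 0.0,"dy": 0.0,"dz": 0.0,"roll": 0.0},
    {"dx": 0.0,"dy": 0.0,"dz": 0.0,"roll": 0.0},
    {"dx": 0.0,"dy": 0.0,"dz": 0.0,"roll": 0.0},
    {"dx": 0.0,"dy": 0.0,"dz": 0.0,"roll": 0.0}
  ]
}}

```text
time: 24.5
eef_pos: [0.4496, -0.3225, 0.2464]
eef_rot: [3.078, 0.034, -1.057]
force: [0.3, 0.7, 0.3]
opening: 0.65
```

Run:
```python
from h import *
s=state(); print(s['eef_pos'],s['eef_rot'],s['qpos'])
```

```text
[ 0.44962903 -0.32247057  0.24639948] [ 3.07756547  0.0343878  -1.05744765] [-0.29534623  0.52835137  1.16190102  1.74122485 -0.44987619  1.25808011
 -1.64566868]
```

Emit:
{"api": "step_arm", "payload": {
  "targets": [
    {"dx": 0.015,"dy": 0.025,"dz": -0.1,"roll": -0.0015},
    {"dx": 0.0,"dy": 0.0,"dz": -0.1,"roll": 0.0}
  ]
}}

```text
time: 24.7
eef_pos: [0.4565, -0.3146, 0.1879]
eef_rot: [3.082, 0.03, -1.063]
force: [0.9, 0.2, -0.5]
opening: 0.645
```

Run:
```python
from h import *
s=state(); print(s['eef_pos'],s['eef_rot'],s['qpos'])
```

```text
[ 0.45645122 -0.31457353  0.18792276] [ 3.0818987   0.03025833 -1.0634585 ] [-0.26968167  0.58769557  1.10337851  1.80447455 -0.51790068  1.15263156
 -1.62511786]
```

Emit:
{"api": "step_arm", "payload": {
  "targets": [
    {"dx": 0.002,"dy": 0.014,"dz": -0.1,"roll": -0.004},
    {"dx": 0.0,"dy": 0.0,"dz": -0.12,"roll": 0.0},
    {"dx": 0.0,"dy": 0.0,"dz": -0.1,"roll": 0.0},
    {"dx": 0.0,"dy": 0.0,"dz": -0.04,"roll": 0.0}
  ]
}}

```text
time: 25.1
eef_pos: [0.4581, -0.307, 0.0747]
eef_rot: [3.083, 0.032, -1.083]
force: [-0.1, -0.6, 0.3]
opening: 0.65
```

Run:
```python
from h import *
s=state(); print(s['eef_pos'],s['eef_rot'],s['qpos'])
```

```text
[ 0.45806883 -0.30698058  0.07472323] [ 3.08275669  0.03162963 -1.08307009] [-0.18588214  0.72038295  0.96525549  1.88960476 -0.664948    0.96689823
 -1.56073733]
```

Emit:
{"api": "step_arm", "payload": {
  "targets": [
    {"dx": -0.004,"dy": -0.012,"dz": -0.07,"roll": -0.001},
    {"dx": 0.0,"dy": 0.0,"dz": -0.05,"roll": 0.0},
    {"dx": 0.0,"dy": 0.0,"dz": 0.0,"roll": 0.0}
  ]
}}

```text
time: 25.4
eef_pos: [0.4577, -0.3098, 0.0376]
eef_rot: [3.083, 0.032, -1.087]
force: [0.2, 0.0, 0.4]
opening: 0.65
```

Emit:
{"api": "step_arm", "payload": {
  "targets": [
    {"dx": 0.0,"dy": 0.0,"dz": 0.012,"roll": 0.0},
    {"dx": 0.0,"dy": 0.0,"dz": 0.0,"roll": 0.0},
    {"dx": 0.0,"dy": 0.0,"dz": 0.0,"roll": 0.0},
    {"dx": 0.0,"dy": 0.0,"dz": 0.0,"roll": 0.0}
  ],
  "gripper": 0
}}

```text
time: 25.8
eef_pos: [0.4593, -0.3104, 0.0448]
eef_rot: [3.085, 0.029, -1.085]
force: [0.4, 0.3, -1.3]
opening: 0.401
```

Emit:
{"api": "step_arm", "payload": {
  "targets": [
    {"dx": 0.0,"dy": 0.0,"dz": 0.1,"roll": 0.0},
    {"dx": 0.0,"dy": 0.0,"dz": 0.15,"roll": 0.0},
    {"dx": 0.0,"dy": 0.0,"dz": 0.15,"roll": 0.0},
    {"dx": 0.02,"dy": 0.04,"dz": 0.1,"roll": 0.0235},
    {"dx": 0.02,"dy": 0.07,"dz": 0.0,"roll": 0.0235},
    {"dx": 0.02,"dy": 0.07,"dz": 0.0,"roll": 0.0235},
    {"dx": 0.02,"dy": 0.07,"dz": 0.0,"roll": 0.0235},
    {"dx": 0.02,"dy": 0.07,"dz": 0.0,"roll": 0.0235}
  ]
}}

```text
time: 26.6
eef_pos: [0.4877, -0.2136, 0.2028]
eef_rot: [3.083, 0.026, -0.337]
force: [0.3, -0.4, -1.6]
opening: 0.406
```

Run:
```python
from h import *
s=state(); print(s['eef_pos'],s['eef_rot'],s['qpos'],s['opening'])
```

```text
[ 0.48766775 -0.2135658   0.20281114] [ 3.08315875  0.0258605  -0.33702041] [-0.45494051  0.42621775  0.98874352  1.86619577 -0.33265212  1.07216274
 -1.24781902] 0.40572103135947374
```

Emit:
{"api": "step_arm", "payload": {
  "targets": [
    {"dx": 0.02,"dy": 0.085,"dz": 0.0,"roll": 0.0235},
    {"dx": 0.02,"dy": 0.085,"dz": 0.0,"roll": 0.0235},
    {"dx": 0.02,"dy": 0.085,"dz": 0.0,"roll": 0.0235},
    {"dx": 0.02,"dy": 0.085,"dz": 0.0,"roll": 0.0235},
    {"dx": 0.02,"dy": 0.085,"dz": 0.0,"roll": 0.0235},
    {"dx": 0.02,"dy": 0.085,"dz": 0.0,"roll": 0.0235},
    {"dx": 0.02,"dy": 0.085,"dz": 0.0,"roll": 0.0235},
    {"dx": 0.02,"dy": 0.085,"dz": 0.0,"roll": 0.0235}
  ]
}}

```text
time: 27.4
eef_pos: [0.5359, -0.0008, 0.2052]
eef_rot: [3.084, 0.022, 0.863]
force: [0.0, 0.8, -2.6]
opening: 0.4
```

Emit:
{"api": "step_arm", "payload": {
  "targets": [
    {"dx": 0.02,"dy": 0.085,"dz": 0.0,"roll": 0.0235},
    {"dx": 0.02,"dy": 0.08,"dz": 0.0,"roll": 0.0235},
    {"dx": 0.02,"dy": 0.08,"dz": 0.0,"roll": 0.0235},
    {"dx": 0.02,"dy": 0.06,"dz": 0.0,"roll": 0.0235},
    {"dx": 0.01,"dy": 0.04,"dz": 0.0,"roll": 0.0235},
    {"dx": 0.0,"dy": 0.0,"dz": 0.0,"roll": 0.0}
  ]
}}

```text
time: 28.0
eef_pos: [0.5629, 0.1105, 0.2064]
eef_rot: [3.084, 0.02, 1.619]
force: [1.0, -0.2, -2.7]
opening: 0.403
```

Run:
```python
from h import *
s=state(); print(s['eef_pos'],s['eef_rot'],s['qpos'],s['opening'])
```

```text
[0.56286753 0.11052763 0.20638703] [3.08365493 0.0201473  1.61873296] [-0.6548751   0.33039358  0.4790826   1.81248979 -0.14586996  0.98391865
 -0.07587334] 0.40337369555270497
```

Emit:
{"api": "step_arm", "payload": {
  "targets": [
    {"dx": 0.01,"dy": 0.022,"dz": -0.1,"roll": 0.002},
    {"dx": 0.0,"dy": 0.0,"dz": -0.1,"roll": 0.0},
    {"dx": 0.0,"dy": 0.0,"dz": 0.0,"roll": 0.0}
  ]
}}

```text
time: 28.3
eef_pos: [0.566, 0.1151, 0.1462]
eef_rot: [3.082, 0.02, 1.617]
force: [-0.4, -0.4, -1.7]
opening: 0.403
```

Emit:
{"api": "step_arm", "payload": {
  "targets": [
    {"dx": -0.005,"dy": 0.008,"dz": -0.06,"roll": 0.003},
    {"dx": 0.0,"dy": 0.0,"dz": -0.05,"roll": 0.0},
    {"dx": 0.0,"dy": 0.0,"dz": 0.0,"roll": 0.0}
  ]
}}

```text
time: 28.6
eef_pos: [0.5672, 0.116, 0.1168]
eef_rot: [3.076, 0.019, 1.625]
force: [0.1, -0.0, -2.0]
opening: 0.409
```

Emit:
{"api": "step_arm", "payload": {
  "targets": [
    {"dx": -0.005,"dy": 0.003,"dz": -0.02,"roll": 0.0},
    {"dx": 0.0,"dy": 0.0,"dz": 0.0,"roll": 0.0}
  ]
}}

```text
time: 28.8
eef_pos: [0.5689, 0.1162, 0.1149]
eef_rot: [3.069, 0.018, 1.619]
force: [0.2, -0.1, -2.3]
opening: 0.41
```

Run:
```python
from h import *
s=state(); print(s['eef_pos'],s['eef_rot'],s['qpos'],s['force'])
shot('wrist','w11');shot('side','s11')
s=load('w11')
_,m=seg(s,(.53,.61),(0.05,.3),(.12,.15)); n,L=cv2.connectedComponents(m.astype(np.uint8)); C=cloud(s)
for i in range(1,n):
    Q=C[L==i]
    if len(Q)>60: print(rect(Q),np.linalg.lstsq(np.c_[Q[:,:2]-Q[:,:2].mean(0),np.ones(len(Q))],Q[:,2],rcond=None)[0])
crop('s11',130,100,330,250,4)
```

```text
[0.56891885 0.11620679 0.11491208] [3.0685669  0.01753232 1.61896771] [-0.62022183  0.45144864  0.43766027  1.88409943 -0.22091142  0.78625768
 -0.02740431] [ 0.21134866 -0.08785173 -2.26353613]
(array([560.6, 215. ]), array([38.3, 34.3]), 3.2, np.float64(0.1348), 7970) [-0.00345541  0.0237011   0.13482919]
(array([568.4, 167.1]), array([38.3, 42.7]), 3.7, np.float64(0.1347), 7502) [ 0.00205249 -0.01784678  0.13470971]
(array([566.9, 117.4]), array([65.5, 43.7]), 3.5, np.float64(0.1357), 8173) [ 0.01091304 -0.09541665  0.13567739]
```

View pics/w11.png

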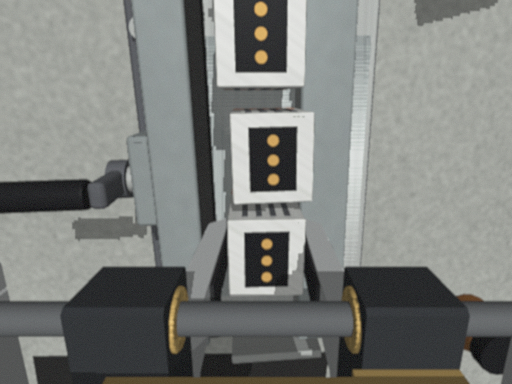

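View pics/s11_c130_100.png

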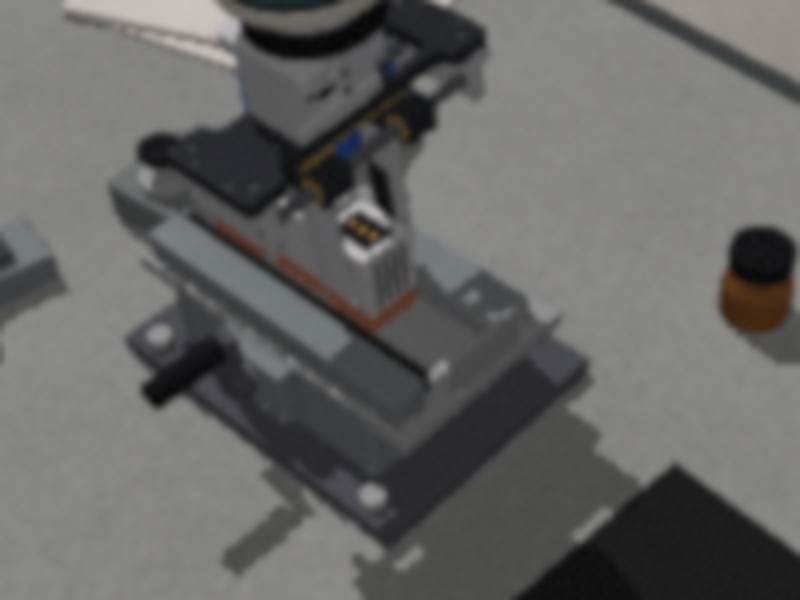

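Emit:
{"api": "step_arm", "payload": {
  "targets": [
    {"dx": 0.0,"dy": 0.0,"dz": 0.0,"roll": 0.0},
    {"dx": 0.0,"dy": 0.0,"dz": 0.0,"roll": 0.0},
    {"dx": 0.0,"dy": 0.0,"dz": 0.12,"roll": 0.0},
    {"dx": 0.0,"dy": 0.0,"dz": 0.15,"roll": 0.0},
    {"dx": 0.0,"dy": 0.0,"dz": 0.12,"roll": 0.0},
    {"dx": 0.0,"dy": -0.12,"dz": 0.0,"roll": 0.0}
  ],
  "gripper": 65
}}

```text
time: 29.5
eef_pos: [0.5673, 0.0826, 0.2353]
eef_rot: [3.072, 0.019, 1.622]
force: [1.1, -0.1, -0.1]
opening: 0.652
```

Run:
```python
from h import *
s=state(); print(s['eef_pos'],s['eef_rot'],s['qpos'],s['force'])
shot('wrist','w12')
s=load('w12')
_,m=seg(s,(.53,.61),(0.05,.3),(.12,.15)); n,L=cv2.connectedComponents(m.astype(np.uint8)); C=cloud(s)
for i in range(1,n):
    Q=C[L==i]
    if len(Q)>60: print(rect(Q),np.linalg.lstsq(np.c_[Q[:,:2]-Q[:,:2].mean(0),np.ones(len(Q))],Q[:,2],rcond=None)[0])
s=shot('top','t12')
_,m=seg(s,(.35,.7),(-.42,-.08),(.052,.068)); n,L=cv2.connectedComponents(m.astype(np.uint8)); C=cloud(s)
for i in range(1,n):
    if (L==i).sum()>60: print('t',rect(C[L==i]))
```

```text
[0.56731631 0.08262274 0.2353488 ] [3.07194885 0.01852544 1.62161634] [-0.63026975  0.29255493  0.50471269  1.79249953 -0.13416299  1.02724771
 -0.03121021] [ 1.06645769 -0.13160723 -0.0615273 ]
(array([560.7, 213.3]), array([38. , 31.2]), 3.5, np.float64(0.1344), 2415) [-0.00522052  0.0865749   0.13443591]
(array([568.1, 166.8]), array([37.5, 42.5]), 3.8, np.float64(0.1348), 2677) [0.00285859 0.00089224 0.13482663]
(array([568.9, 117.3]), array([38. , 42.8]), 3.0, np.float64(0.1346), 2342) [ 0.00041946 -0.0272293   0.13461047]
t (array([ 571.7, -326.4]), array([45.1, 38.3]), 82.5, np.float64(0.0594), 189)
```

Emit:
{"api": "step_arm", "payload": {
  "targets": [
    {"dx": 0.001,"dy": -0.15,"dz": 0.0,"roll": -0.01},
    {"dx": 0.001,"dy": -0.15,"dz": 0.0,"roll": -0.01},
    {"dx": 0.001,"dy": -0.15,"dz": 0.0,"roll": -0.01},
    {"dx": 0.001,"dy": -0.15,"dz": 0.0,"roll": 0.0},
    {"dx": 0.001,"dy": -0.15,"dz": 0.0,"roll": 0.0},
    {"dx": 0.001,"dy": -0.15,"dz": 0.0,"roll": 0.0},
    {"dx": 0.0,"dy": -0.15,"dz": 0.0,"roll": 0.0},
    {"dx": 0.0,"dy": -0.15,"dz": 0.0,"roll": 0.0}
  ]
}}

```text
time: 30.4
eef_pos: [0.5653, -0.2917, 0.2313]
eef_rot: [3.077, 0.019, 1.422]
force: [1.6, 1.3, -0.0]
opening: 0.652
```

Emit:
{"api": "step_arm", "payload": {
  "targets": [
    {"dx": 0.0,"dy": -0.12,"dz": 0.0,"roll": 0.0},
    {"dx": 0.0,"dy": 0.0,"dz": -0.08,"roll": 0.0},
    {"dx": 0.0,"dy": 0.0,"dz": -0.05,"roll": 0.0}
  ]
}}

```text
time: 30.7
eef_pos: [0.5626, -0.3373, 0.1919]
eef_rot: [3.076, 0.022, 1.412]
force: [-0.0, 0.0, 0.1]
opening: 0.649
```

Run:
```python
from h import *
s=state(); print(s['eef_pos'],s['eef_rot'],s['qpos'],s['force'])
s=shot('wrist','w13')
_,m=seg(s,(.35,.7),(-.42,-.08),(.052,.068)); n,L=cv2.connectedComponents(m.astype(np.uint8)); C=cloud(s)
for i in range(1,n):
    if (L==i).sum()>60: print('t',rect(C[L==i]))
```

```text
[ 0.56264644 -0.33728712  0.19185237] [3.07646174 0.02228569 1.4115377 ] [ 0.04855942  0.52131606  0.61994436  1.63217728 -0.35294738  1.02907091
  0.61103485] [-0.0363794   0.02274327  0.1351362 ]
t (array([ 571.1, -328. ]), array([42.6, 37.7]), 81.9, np.float64(0.0597), 1807)
```

View pics/w13.png

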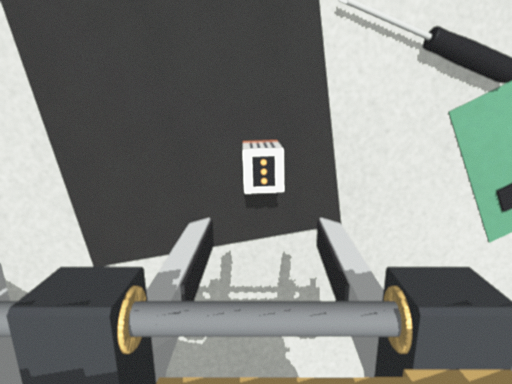

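Emit:
{"api": "step_arm", "payload": {
  "targets": [
    {"dx": 0.022,"dy": 0.035,"dz": -0.1,"roll": 0.003},
    {"dx": 0.0,"dy": 0.0,"dz": -0.13,"roll": 0.0},
    {"dx": 0.0,"dy": 0.0,"dz": -0.1,"roll": 0.0},
    {"dx": 0.0,"dy": 0.0,"dz": -0.05,"roll": 0.0},
    {"dx": 0.0,"dy": 0.0,"dz": 0.0,"roll": 0.0}
  ]
}}

```text
time: 31.25
eef_pos: [0.5703, -0.3218, 0.0735]
eef_rot: [3.078, 0.021, 1.435]
force: [-0.9, -0.3, -0.1]
opening: 0.652
```

Emit:
{"api": "step_arm", "payload": {
  "targets": [
    {"dx": 0.0,"dy": -0.02,"dz": -0.07,"roll": 0.0},
    {"dx": 0.0,"dy": 0.0,"dz": -0.035,"roll": 0.0},
    {"dx": 0.0,"dy": 0.0,"dz": 0.0,"roll": 0.0}
  ]
}}

```text
time: 31.55
eef_pos: [0.5727, -0.3276, 0.0452]
eef_rot: [3.074, 0.022, 1.436]
force: [-0.0, 0.3, 0.6]
opening: 0.651
```

Emit:
{"api": "step_arm", "payload": {
  "targets": [
    {"dx": -0.005,"dy": 0.0,"dz": -0.01,"roll": 0.0},
    {"dx": 0.0,"dy": 0.0,"dz": 0.0,"roll": 0.0},
    {"dx": 0.0,"dy": 0.0,"dz": 0.0,"roll": 0.0},
    {"dx": 0.0,"dy": 0.0,"dz": 0.0,"roll": 0.0}
  ],
  "gripper": 0
}}

```text
time: 31.95
eef_pos: [0.5726, -0.3277, 0.0458]
eef_rot: [3.07, 0.022, 1.437]
force: [0.6, -0.6, -2.2]
opening: 0.412
```

Emit:
{"api": "step_arm", "payload": {
  "targets": [
    {"dx": 0.0,"dy": 0.0,"dz": 0.1,"roll": 0.0},
    {"dx": 0.0,"dy": 0.0,"dz": 0.16,"roll": 0.0},
    {"dx": 0.0,"dy": 0.0,"dz": 0.16,"roll": 0.0},
    {"dx": 0.0,"dy": 0.12,"dz": 0.07,"roll": 0.01},
    {"dx": 0.0,"dy": 0.15,"dz": 0.0,"roll": 0.01},
    {"dx": 0.0,"dy": 0.15,"dz": 0.0,"roll": 0.01},
    {"dx": 0.0,"dy": 0.15,"dz": 0.0,"roll": 0.0},
    {"dx": 0.0,"dy": 0.15,"dz": 0.0,"roll": 0.0}
  ]
}}

```text
time: 32.75
eef_pos: [0.5681, -0.111, 0.1996]
eef_rot: [3.07, 0.025, 1.622]
force: [1.7, 0.7, -3.4]
opening: 0.405
```

Emit:
{"api": "step_arm", "payload": {
  "targets": [
    {"dx": 0.0,"dy": 0.15,"dz": 0.0,"roll": 0.0},
    {"dx": 0.0,"dy": 0.15,"dz": 0.0,"roll": 0.0},
    {"dx": 0.0,"dy": 0.15,"dz": 0.0,"roll": 0.0},
    {"dx": 0.0,"dy": 0.1,"dz": 0.0,"roll": 0.0},
    {"dx": 0.0,"dy": 0.0,"dz": 0.0,"roll": 0.0}
  ]
}}

```text
time: 33.25
eef_pos: [0.5658, 0.0681, 0.2005]
eef_rot: [3.07, 0.022, 1.63]
force: [0.2, -0.4, -3.0]
opening: 0.409
```

Emit:
{"api": "step_arm", "payload": {
  "targets": [
    {"dx": 0.008,"dy": 0.0,"dz": -0.1,"roll": 0.0},
    {"dx": 0.0,"dy": 0.0,"dz": -0.1,"roll": 0.0},
    {"dx": 0.0,"dy": 0.0,"dz": -0.04,"roll": 0.0}
  ]
}}

```text
time: 33.55
eef_pos: [0.5692, 0.0691, 0.129]
eef_rot: [3.065, 0.02, 1.632]
force: [-0.0, 0.6, -3.2]
opening: 0.409
```

Run:
```python
from h import *
s=state(); print(s['eef_pos'],s['eef_rot'],s['qpos'],s['force'])
s=shot('wrist','w14')
_,m=seg(s,(.53,.61),(0.03,.3),(.12,.19)); n,L=cv2.connectedComponents(m.astype(np.uint8)); C=cloud(s)
for i in range(1,n):
    Q=C[L==i]
    if len(Q)>60: print(rect(Q))
```

```text
[0.56921126 0.06913003 0.1289791 ] [3.0651649  0.02037812 1.63211739] [-0.58076927  0.4227456   0.48589535  1.89809722 -0.23264358  0.80268606
  0.07976719] [-0.04667751  0.56263224 -3.1528263 ]
(array([568.4, 166.7]), array([38.1, 42.6]), 3.8, np.float64(0.1348), 8005)
(array([568.9, 117.2]), array([38.2, 42.7]), 2.8, np.float64(0.1347), 6271)
(array([566.8,  68.4]), array([65.8, 43.2]), 3.6, np.float64(0.151), 10772)
```

View pics/w14.png

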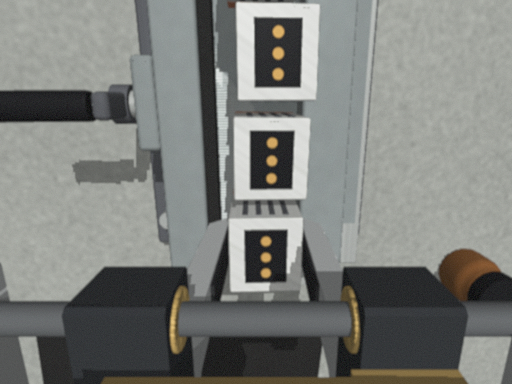

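Emit:
{"api": "step_arm", "payload": {
  "targets": [
    {"dx": 0.0,"dy": -0.003,"dz": -0.04,"roll": 0.0},
    {"dx": 0.0,"dy": 0.0,"dz": -0.02,"roll": 0.0},
    {"dx": 0.0,"dy": 0.0,"dz": 0.0,"roll": 0.0}
  ]
}}

```text
time: 33.9
eef_pos: [0.5727, 0.0672, 0.1148]
eef_rot: [3.059, 0.019, 1.63]
force: [0.7, 0.9, -2.2]
opening: 0.419
```

Run:
```python
from h import *
s=state(); print(s['eef_pos'],s['eef_rot'],s['force'])
s=shot('wrist','w15')
_,m=seg(s,(.54,.60),(0.03,.3),(.12,.19)); n,L=cv2.connectedComponents(m.astype(np.uint8)); C=cloud(s)
for i in range(1,n):
    Q=C[L==i]
    if len(Q)>60: print(rect(Q), np.median(Q[:,2]))
```

```text
[0.57266561 0.0672177  0.11484911] [3.05861684 0.01854086 1.63015537] [ 0.74586273  0.861444   -2.17767499]
(array([568.5, 164.5]), array([38.2, 37.7]), 3.8, np.float64(0.1349), 8627) 0.1348755607538027
(array([568.9, 117.2]), array([38.2, 42.7]), 2.9, np.float64(0.1347), 7515) 0.13483713642662362
(array([570.5,  66.9]), array([60.1, 43.8]), 2.5, np.float64(0.1437), 10794) 0.13629845820104655
(array([545.2,  62.4]), array([1.1, 9.6]), 9.6, np.float64(0.186), 99) 0.18666872280227975
```

Emit:
{"api": "step_arm", "payload": {
  "targets": [
    {"dx": 0.0,"dy": 0.0,"dz": 0.0,"roll": 0.0},
    {"dx": 0.0,"dy": 0.0,"dz": 0.0,"roll": 0.0},
    {"dx": 0.0,"dy": 0.0,"dz": 0.12,"roll": 0.0},
    {"dx": 0.0,"dy": 0.0,"dz": 0.15,"roll": 0.0},
    {"dx": 0.0,"dy": 0.0,"dz": 0.12,"roll": 0.0},
    {"dx": -0.1,"dy": 0.0,"dz": 0.05,"roll": 0.0235},
    {"dx": -0.1,"dy": 0.0,"dz": 0.0,"roll": 0.0235},
    {"dx": -0.05,"dy": 0.03,"dz": 0.0,"roll": 0.0235}
  ],
  "gripper": 65
}}

```text
time: 34.75
eef_pos: [0.4977, 0.0739, 0.2541]
eef_rot: [3.054, 0.023, 2.078]
force: [1.2, 0.2, -0.9]
opening: 0.647
```

Emit:
{"api": "step_arm", "payload": {
  "targets": [
    {"dx": 0.0,"dy": 0.03,"dz": 0.0,"roll": 0.0235},
    {"dx": 0.0,"dy": 0.03,"dz": 0.0,"roll": 0.0235},
    {"dx": 0.0,"dy": 0.03,"dz": 0.0,"roll": 0.0235},
    {"dx": 0.0,"dy": 0.03,"dz": 0.0,"roll": 0.0235},
    {"dx": 0.0,"dy": 0.03,"dz": 0.0,"roll": 0.0235},
    {"dx": 0.0,"dy": 0.03,"dz": 0.0,"roll": 0.0235},
    {"dx": 0.0,"dy": 0.03,"dz": 0.0,"roll": 0.0235},
    {"dx": 0.0,"dy": 0.0,"dz": 0.0,"roll": 0.0}
  ]
}}

```text
time: 35.55
eef_pos: [0.4965, 0.1393, 0.2576]
eef_rot: [3.047, 0.025, 3.133]
force: [-0.5, -0.7, 0.1]
opening: 0.649
```

Run:
```python
from h import *
s=state(); print(s['eef_pos'],s['eef_rot'],s['qpos'])
s=shot('wrist','w16'); t=shot('top','t16'); crop('t16',150,150,270,280,5)
for s in (s,t):
  _,m=seg(s,(.53,.61),(0.03,.3),(.12,.15)); n,L=cv2.connectedComponents(m.astype(np.uint8)); C=cloud(s)
  for i in range(1,n):
    Q=C[L==i]
    if len(Q)>60: print(rect(Q))
Q,m=seg(load('w16'),(.38,.47),(.1,.2),(.07,.12)); print('knob',rect(Q),np.percentile(Q,[1,50,99],axis=0).round(4))
```

```text
[0.49651957 0.13926555 0.25760688] [3.04713942 0.02521658 3.13323695] [-0.59147609  0.15605405  0.34667832  1.8805306  -0.15707687  1.07065177
  1.38611188]
(array([545.2, 234.1]), array([28., 14.]), 47.2, np.float64(0.1309), 205)
(array([558.2, 113.7]), array([38.7, 40. ]), 3.8, np.float64(0.1338), 1411)
(array([560.5, 202.1]), array([38.6,  9.3]), 3.3, np.float64(0.1313), 338)
(array([567.7, 166.7]), array([38.5, 42.6]), 3.5, np.float64(0.1336), 1719)
(array([562.8,  50.3]), array([17.2, 35.6]), 54.0, np.float64(0.1324), 452)
(array([568.2, 167.3]), array([38.3, 42.1]), 2.0, np.float64(0.1353), 212)
(array([574. ,  68.1]), array([36.2, 41.8]), 1.4, np.float64(0.1351), 206)
(array([560.1, 218.9]), array([36.1, 42.3]), 1.3, np.float64(0.1354), 211)
(array([567.6, 113.5]), array([19.8, 38.7]), 0.8, np.float64(0.135), 70)
knob (array([443.3, 134.5]), array([53.8, 17.9]), 3.4, np.float64(0.1034), 1000) [[0.417  0.1251 0.0972]
 [0.4418 0.1343 0.104 ]
 [0.4695 0.1438 0.1068]]
```

View pics/w16.png

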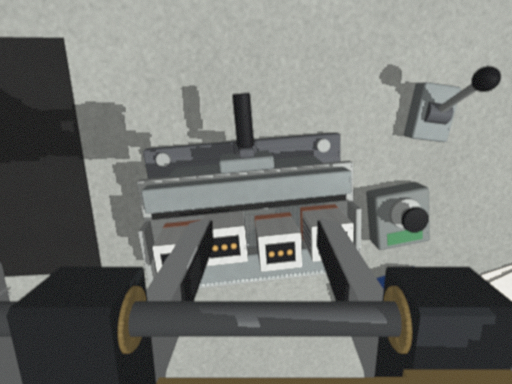

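View pics/t16_c150_150.png

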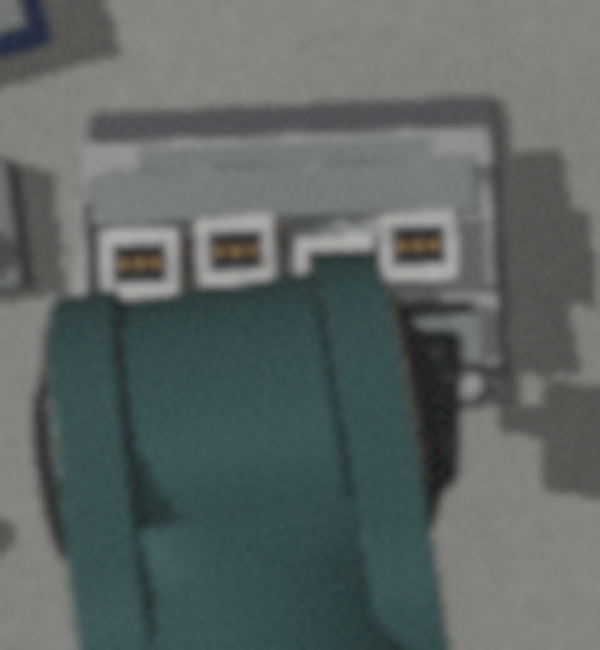

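Emit:
{"api": "step_arm", "payload": {
  "targets": [
    {"dx": -0.1,"dy": -0.007,"dz": 0.0,"roll": 0.011},
    {"dx": -0.1,"dy": -0.007,"dz": -0.05,"roll": 0.0},
    {"dx": 0.0,"dy": 0.0,"dz": -0.13,"roll": 0.0},
    {"dx": 0.0,"dy": 0.0,"dz": -0.13,"roll": 0.0},
    {"dx": 0.0,"dy": 0.0,"dz": -0.1,"roll": 0.0},
    {"dx": 0.0,"dy": 0.0,"dz": 0.0,"roll": 0.0}
  ]
}}

```text
time: 36.25
eef_pos: [0.4348, 0.1307, 0.1332]
eef_rot: [3.046, 0.031, -3.117]
force: [-1.6, 0.3, 0.7]
opening: 0.65
```

Emit:
{"api": "step_arm", "payload": {
  "targets": [
    {"dx": 0.003,"dy": 0.014,"dz": -0.08,"roll": 0.006},
    {"dx": 0.0,"dy": 0.0,"dz": -0.06,"roll": 0.0},
    {"dx": 0.0,"dy": 0.0,"dz": 0.0,"roll": 0.0}
  ]
}}

```text
time: 36.55
eef_pos: [0.4376, 0.1346, 0.0937]
eef_rot: [3.045, 0.033, -3.088]
force: [-0.9, 0.7, 0.4]
opening: 0.649
```

Emit:
{"api": "step_arm", "payload": {
  "targets": [
    {"dx": -0.005,"dy": 0.002,"dz": -0.018,"roll": 0.001},
    {"dx": 0.0,"dy": 0.0,"dz": 0.0,"roll": 0.0},
    {"dx": 0.0,"dy": 0.0,"dz": 0.0,"roll": 0.0},
    {"dx": 0.0,"dy": 0.0,"dz": 0.0,"roll": 0.0},
    {"dx": 0.0,"dy": 0.0,"dz": 0.0,"roll": 0.0}
  ],
  "gripper": 0,
  "newtons": 30
}}

```text
time: 37.05
eef_pos: [0.4385, 0.1357, 0.0931]
eef_rot: [3.043, 0.039, -3.085]
force: [-0.4, 0.6, -0.0]
opening: 0.257
```

```bash
sed -i 's/^C=.*/C=np.array([.4366,.1352,.0550])/; s/print(\[round(x,3) for x in w\])/print([float(round(x,3)) for x in w])/' crank.py; sed -i 's/^print(.t..*/&;print(state()["force"].round(1),state()["eef_rot"].round(3))/' crank.py; python3 crank.py 0.3 8
```

```text
t -0.014 r 0.0381 [0.4385 0.1357 0.0931]
[-0.4  0.6 -0. ] [ 3.043  0.039 -3.085]
[-0.004, -0.035, -0.015]
[0.002, -0.032, -0.015]
[0.002, -0.026, -0.023]
[0.001, -0.018, -0.03]
[0.001, -0.008, -0.034]
[-0.0, 0.002, -0.035]
[-0.001, 0.012, -0.033]
[-0.001, 0.021, -0.027]
```

Emit:
{"api": "step_arm", "payload": {
  "targets": [
    {"dx": 0.0,"dy": 0.0,"dz": 0.0,"roll": 0.0},
    {"dx": 0.0,"dy": 0.0,"dz": 0.0,"roll": 0.0}
  ]
}}

```text
time: 37.25
eef_pos: [0.4385, 0.1338, 0.0931]
eef_rot: [3.045, 0.038, -3.087]
force: [1.9, -0.4, -1.7]
opening: 0.185
```

```bash
sed -i 's/^C=.*/C=np.array([.4370,.1352,.0570])/' crank.py; python3 crank.py 0.3 8
```

```text
t 0.039 r 0.0361 [0.4385 0.1338 0.0931]
[ 1.9 -0.4 -1.7] [ 3.045  0.038 -3.087]
[-0.002, -0.034, -0.01]
[0.002, -0.031, -0.016]
[0.002, -0.025, -0.025]
[0.001, -0.016, -0.031]
[0.0, -0.006, -0.034]
[-0.0, 0.004, -0.035]
[-0.001, 0.014, -0.032]
[-0.001, 0.023, -0.026]
```

Gripped at angle ≈0. Turn, clockwise.

Emit:
{"api": "step_arm", "payload": {
  "targets": [
    {"dx": -0.002,"dy": -0.034,"dz": -0.008,"roll": 0.0},
    {"dx": 0.001,"dy": -0.031,"dz": -0.016,"roll": 0.0},
    {"dx": 0.001,"dy": -0.025,"dz": -0.025,"roll": 0.0},
    {"dx": 0.001,"dy": -0.016,"dz": -0.031,"roll": 0.0},
    {"dx": 0.0,"dy": -0.006,"dz": -0.034,"roll": 0.0},
    {"dx": 0.0,"dy": 0.004,"dz": -0.035,"roll": 0.0}
  ]
}}

```text
time: 37.85
eef_pos: [0.4407, 0.0997, 0.0496]
eef_rot: [3.042, 0.044, -3.086]
force: [-0.7, 2.8, 3.8]
opening: 0.184
```

```bash
python3 crank.py 0.3 8
```

```text
t 1.775 r 0.0363 [0.4407 0.0997 0.0496]
[-0.7  2.8  3.8] [ 3.042  0.044 -3.086]
[-0.006, 0.017, -0.032]
[-0.001, 0.021, -0.028]
[-0.002, 0.028, -0.02]
[-0.002, 0.033, -0.011]
[-0.002, 0.035, -0.001]
[-0.002, 0.033, 0.01]
[-0.002, 0.029, 0.019]
[-0.001, 0.022, 0.027]
```

Emit:
{"api": "step_arm", "payload": {
  "targets": [
    {"dx": -0.004,"dy": 0.016,"dz": -0.031,"roll": 0.0},
    {"dx": -0.001,"dy": 0.021,"dz": -0.027,"roll": 0.0},
    {"dx": -0.002,"dy": 0.028,"dz": -0.02,"roll": 0.0},
    {"dx": -0.002,"dy": 0.033,"dz": -0.01,"roll": 0.0},
    {"dx": -0.002,"dy": 0.035,"dz": -0.001,"roll": 0.0},
    {"dx": -0.002,"dy": 0.033,"dz": 0.01,"roll": 0.0}
  ]
}}

```text
time: 38.45
eef_pos: [0.438, 0.1526, 0.0236]
eef_rot: [3.041, 0.046, -3.088]
force: [-7.6, -23.4, 30.3]
opening: 0.185
```

```bash
python3 crank.py 0.3 8
```

```text
t -2.661 r 0.0377 [0.438  0.1526 0.0236]
[ -7.6 -23.4  30.3] [ 3.041  0.046 -3.088]
[-0.009, 0.024, 0.028]
[-0.001, 0.021, 0.028]
[-0.001, 0.012, 0.033]
[-0.0, 0.001, 0.035]
[0.001, -0.009, 0.034]
[0.001, -0.018, 0.03]
[0.002, -0.026, 0.023]
[0.002, -0.032, 0.014]
```

```bash
sed -i 's/^C=.*/C=np.array([.4372,.1345,.0585])/' crank.py; python3 crank.py 0.3 8
```

```text
t -2.662 r 0.0393 [0.438  0.1526 0.0236]
[ -7.6 -23.4  30.3] [ 3.041  0.046 -3.088]
[-0.008, 0.021, 0.033]
[-0.001, 0.021, 0.028]
[-0.001, 0.012, 0.033]
[-0.0, 0.001, 0.035]
[0.001, -0.009, 0.034]
[0.001, -0.018, 0.03]
[0.002, -0.026, 0.023]
[0.002, -0.032, 0.014]
```

Emit:
{"api": "step_arm", "payload": {
  "targets": [
    {"dx": -0.005,"dy": 0.018,"dz": 0.033,"roll": 0.0},
    {"dx": -0.001,"dy": 0.021,"dz": 0.028,"roll": 0.0},
    {"dx": -0.001,"dy": 0.012,"dz": 0.033,"roll": 0.0},
    {"dx": 0.0,"dy": 0.001,"dz": 0.035,"roll": 0.0},
    {"dx": 0.001,"dy": -0.009,"dz": 0.034,"roll": 0.0}
  ]
}}

```text
time: 38.95
eef_pos: [0.4358, 0.166, 0.0705]
eef_rot: [3.046, 0.045, -3.088]
force: [5.6, -7.8, -8.2]
opening: 0.183
```

```bash
python3 crank.py 0.3 8
```

```text
t -1.207 r 0.0337 [0.4358 0.166  0.0705]
[ 5.6 -7.8 -8.2] [ 3.046  0.045 -3.088]
[-0.001, -0.013, 0.032]
[0.002, -0.025, 0.024]
[0.002, -0.031, 0.015]
[0.002, -0.034, 0.005]
[0.002, -0.034, -0.005]
[0.002, -0.031, -0.015]
[0.002, -0.026, -0.024]
[0.001, -0.018, -0.03]
```

Emit:
{"api": "step_arm", "payload": {
  "targets": [
    {"dx": 0.0,"dy": -0.015,"dz": 0.03,"roll": 0.0},
    {"dx": 0.001,"dy": -0.025,"dz": 0.023,"roll": 0.0},
    {"dx": 0.001,"dy": -0.031,"dz": 0.014,"roll": 0.0},
    {"dx": 0.001,"dy": -0.034,"dz": 0.003,"roll": 0.0},
    {"dx": 0.001,"dy": -0.034,"dz": -0.006,"roll": 0.0},
    {"dx": 0.001,"dy": -0.031,"dz": -0.015,"roll": 0.0}
  ]
}}

```text
time: 39.55
eef_pos: [0.4388, 0.1161, 0.085]
eef_rot: [3.047, 0.049, -3.084]
force: [-2.9, -6.3, 17.5]
opening: 0.181
```

```bash
python3 crank.py 0.3 8
```

```text
t 0.608 r 0.0323 [0.4388 0.1161 0.085 ]
[-2.9 -6.3 17.5] [ 3.047  0.049 -3.084]
[0.001, -0.03, -0.017]
[0.001, -0.017, -0.03]
[0.0, -0.007, -0.034]
[-0.0, 0.003, -0.035]
[-0.001, 0.013, -0.032]
[-0.001, 0.022, -0.027]
[-0.002, 0.029, -0.019]
[-0.002, 0.033, -0.01]
```

Emit:
{"api": "step_arm", "payload": {
  "targets": [
    {"dx": 0.001,"dy": -0.031,"dz": -0.015,"roll": 0.0},
    {"dx": 0.001,"dy": -0.018,"dz": -0.029,"roll": 0.0},
    {"dx": 0.0,"dy": -0.007,"dz": -0.034,"roll": 0.0},
    {"dx": 0.0,"dy": 0.003,"dz": -0.034,"roll": 0.0},
    {"dx": -0.001,"dy": 0.013,"dz": -0.031,"roll": 0.0}
  ]
}}

```text
time: 40.05
eef_pos: [0.4396, 0.1026, 0.0398]
eef_rot: [3.047, 0.051, -3.086]
force: [2.1, 0.4, 4.1]
opening: 0.184
```

```bash
python3 crank.py 0.3 8
```

```text
t 2.1 r 0.037 [0.4396 0.1026 0.0398]
[2.1 0.4 4.1] [ 3.047  0.051 -3.086]
[-0.003, 0.028, -0.024]
[-0.002, 0.029, -0.019]
[-0.002, 0.033, -0.01]
[-0.002, 0.035, 0.0]
[-0.002, 0.033, 0.011]
[-0.002, 0.029, 0.02]
[-0.001, 0.021, 0.027]
[-0.001, 0.012, 0.033]
```

Emit:
{"api": "step_arm", "payload": {
  "targets": [
    {"dx": -0.003,"dy": 0.026,"dz": -0.022,"roll": 0.0},
    {"dx": -0.002,"dy": 0.029,"dz": -0.017,"roll": 0.0},
    {"dx": -0.002,"dy": 0.033,"dz": -0.008,"roll": 0.0},
    {"dx": -0.002,"dy": 0.034,"dz": 0.002,"roll": 0.0},
    {"dx": -0.002,"dy": 0.032,"dz": 0.013,"roll": 0.0}
  ]
}}

```text
time: 40.55
eef_pos: [0.436, 0.1459, 0.0244]
eef_rot: [3.054, 0.049, -3.093]
force: [10.4, 2.3, -20.8]
opening: 0.184
```

```bash
python3 crank.py 0.3 8
```

```text
t -2.818 r 0.0359 [0.436  0.1459 0.0244]
[ 10.4   2.3 -20.8] [ 3.054  0.049 -3.093]
[-0.0, 0.03, 0.019]
[-0.002, 0.025, 0.024]
[-0.001, 0.017, 0.031]
[-0.0, 0.007, 0.034]
[0.0, -0.004, 0.035]
[0.001, -0.014, 0.032]
[0.001, -0.023, 0.027]
[0.002, -0.029, 0.019]
```

Emit:
{"api": "step_arm", "payload": {
  "targets": [
    {"dx": 0.0,"dy": 0.031,"dz": 0.016,"roll": 0.0},
    {"dx": -0.001,"dy": 0.026,"dz": 0.023,"roll": 0.0},
    {"dx": -0.001,"dy": 0.017,"dz": 0.031,"roll": 0.0},
    {"dx": 0.0,"dy": 0.006,"dz": 0.034,"roll": 0.0},
    {"dx": 0.0,"dy": -0.004,"dz": 0.034,"roll": 0.0}
  ]
}}

```text
time: 41.05
eef_pos: [0.435, 0.1679, 0.0633]
eef_rot: [3.06, 0.047, -3.093]
force: [6.8, -1.4, -5.7]
opening: 0.179
```

```bash
python3 crank.py 0.3 8
```

```text
t -1.427 r 0.0338 [0.435  0.1679 0.0633]
[ 6.8 -1.4 -5.7] [ 3.06   0.047 -3.093]
[0.001, -0.006, 0.034]
[0.001, -0.019, 0.029]
[0.002, -0.027, 0.022]
[0.002, -0.032, 0.013]
[0.002, -0.035, 0.003]
[0.002, -0.034, -0.008]
[0.002, -0.03, -0.017]
[0.002, -0.024, -0.026]
```

Run:
```python
from h import *
shot('side','s17');t=shot('top','t17');crop('s17',130,100,330,250,4)
_,m=seg(t,(.53,.61),(0.03,.3),(.12,.15)); n,L=cv2.connectedComponents(m.astype(np.uint8)); C=cloud(t)
for i in range(1,n):
    Q=C[L==i]
    if len(Q)>60: print(rect(Q))
```

```text
(array([574.8,  67.4]), array([37.7, 42.6]), 5.4, np.float64(0.1352), 212)
(array([568.3, 167.3]), array([38.3, 42.1]), 2.4, np.float64(0.135), 219)
(array([572.2, 113.4]), array([37.5, 41.9]), 6.5, np.float64(0.1347), 213)
(array([565.2, 219.8]), array([37.7, 42.5]), 4.7, np.float64(0.135), 222)
```

View pics/s17_c130_100.png

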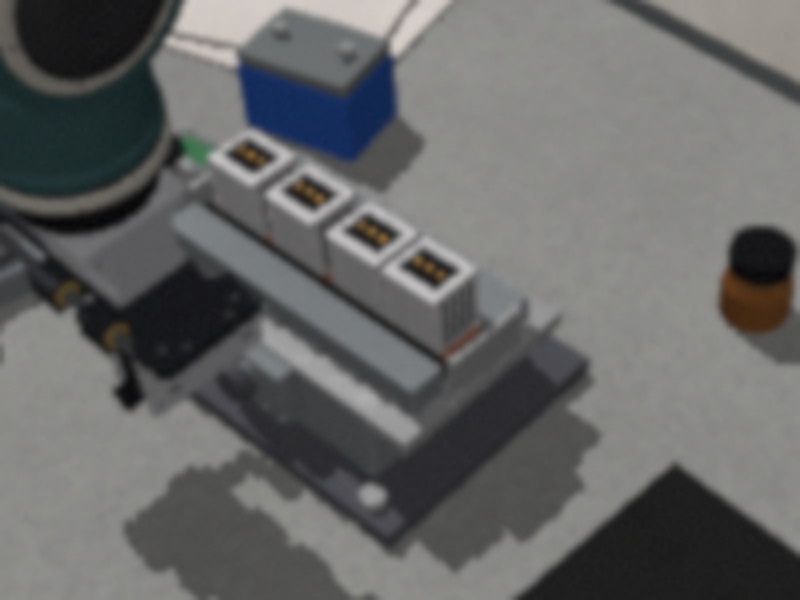

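Emit:
{"api": "step_arm", "payload": {
  "targets": [
    {"dx": 0.0,"dy": -0.006,"dz": 0.033,"roll": 0.0},
    {"dx": 0.001,"dy": -0.019,"dz": 0.028,"roll": 0.0},
    {"dx": 0.001,"dy": -0.027,"dz": 0.021,"roll": 0.0},
    {"dx": 0.001,"dy": -0.033,"dz": 0.012,"roll": 0.0}
  ]
}}

```text
time: 41.55
eef_pos: [0.4366, 0.1411, 0.0907]
eef_rot: [3.062, 0.049, -3.093]
force: [9.5, 3.1, -11.4]
opening: 0.183
```

```bash
python3 crank.py 0.25 6
```

```text
t -0.202 r 0.0329 [0.4366 0.1411 0.0907]
[  9.5   3.1 -11.4] [ 3.062  0.049 -3.093]
[0.002, -0.028, 0.009]
[0.002, -0.029, -0.005]
[0.002, -0.026, -0.012]
[0.001, -0.023, -0.018]
[0.001, -0.018, -0.023]
[0.001, -0.011, -0.027]
```

Emit:
{"api": "step_arm", "payload": {
  "targets": [
    {"dx": 0.001,"dy": -0.033,"dz": 0.002,"roll": 0.0},
    {"dx": 0.001,"dy": -0.033,"dz": -0.008,"roll": 0.0},
    {"dx": 0.001,"dy": -0.029,"dz": -0.015,"roll": 0.0}
  ]
}}

```text
time: 41.85
eef_pos: [0.4384, 0.114, 0.0846]
eef_rot: [3.06, 0.052, -3.09]
force: [1.2, 0.8, 5.4]
opening: 0.183
```

```bash
python3 crank.py 0.15 6
```

```text
t 0.666 r 0.0332 [0.4384 0.114  0.0846]
[1.2 0.8 5.4] [ 3.06   0.052 -3.09 ]
[0.001, -0.016, -0.007]
[0.001, -0.011, -0.014]
[0.001, -0.009, -0.015]
[0.0, -0.006, -0.016]
[0.0, -0.004, -0.017]
[0.0, -0.001, -0.017]
```

Emit:
{"api": "step_arm", "payload": {
  "targets": [
    {"dx": 0.0,"dy": -0.013,"dz": -0.008,"roll": 0.0},
    {"dx": 0.0,"dy": 0.0,"dz": 0.0,"roll": 0.0}
  ]
}}

```text
time: 42.05
eef_pos: [0.4387, 0.11, 0.0816]
eef_rot: [3.059, 0.052, -3.09]
force: [2.1, -1.2, 0.9]
opening: 0.186
```

```bash
python3 crank.py 0.15 1
```

```text
t 0.815 r 0.0337 [0.4387 0.11   0.0816]
[ 2.1 -1.2  0.9] [ 3.059  0.052 -3.09 ]
[0.001, -0.014, -0.011]
```

Emit:
{"api": "step_arm", "payload": {
  "targets": [
    {"dx": 0.0,"dy": 0.0,"dz": 0.0,"roll": 0.0},
    {"dx": 0.0,"dy": 0.0,"dz": 0.0,"roll": 0.0},
    {"dx": 0.0,"dy": 0.0,"dz": 0.0,"roll": 0.0},
    {"dx": 0.0,"dy": 0.0,"dz": 0.1,"roll": 0.0},
    {"dx": 0.0,"dy": 0.0,"dz": 0.15,"roll": 0.0},
    {"dx": 0.0,"dy": 0.05,"dz": 0.15,"roll": 0.0},
    {"dx": 0.0,"dy": 0.1,"dz": 0.1,"roll": 0.0},
    {"dx": 0.0,"dy": 0.1,"dz": 0.0,"roll": 0.0}
  ],
  "gripper": 50
}}

```text
time: 42.85
eef_pos: [0.4349, 0.1836, 0.236]
eef_rot: [3.061, 0.045, -3.096]
force: [1.2, 0.3, -2.0]
opening: 0.498
```

Run:
```python
from h import *
s=state(); print(s['eef_pos'],s['eef_rot'],s['qpos'],s['force'])
shot('wrist','w18');t=shot('top','t18');crop('t18',110,130,270,280,4)
for k in('w18','t18'):
  t=load(k);_,m=seg(t,(.53,.62),(0.03,.3),(.12,.15)); n,L=cv2.connectedComponents(m.astype(np.uint8)); C=cloud(t)
  for i in range(1,n):
    Q=C[L==i]
    if len(Q)>60: print(rect(Q))
Q,m=seg(load('w18'),(.38,.47),(.08,.2),(.05,.12)); print('knob',rect(Q),np.percentile(Q,[1,50,99],axis=0).round(4))
```

```text
[0.43488572 0.18362035 0.236007  ] [ 3.06112813  0.04544253 -3.09564233] [-0.77753382  0.07672646  0.37231758  2.01732205 -0.10464576  0.98427688
  1.26634179] [ 1.24236337  0.30569303 -2.00185116]
(array([547.5, 218.3]), array([ 8.2, 42.4]), 8.9, np.float64(0.1289), 481)
(array([549.3, 166.7]), array([ 2.5, 39.9]), 3.7, np.float64(0.1266), 331)
(array([575.5,  67.3]), array([37.3, 42.9]), 6.5, np.float64(0.1348), 211)
(array([569.4, 167.3]), array([36.5, 42. ]), 1.7, np.float64(0.1352), 220)
(array([572.6, 112.9]), array([38.2, 41.3]), 3.8, np.float64(0.1351), 212)
(array([565.8, 219.5]), array([36.5, 41.8]), 1.3, np.float64(0.1351), 222)
knob (array([444. , 124.3]), array([54.6, 45.3]), 4.2, np.float64(0.089), 1210) [[0.4179 0.1018 0.0534]
 [0.4467 0.1136 0.0938]
 [0.4699 0.1467 0.0971]]
```

View pics/w18.png

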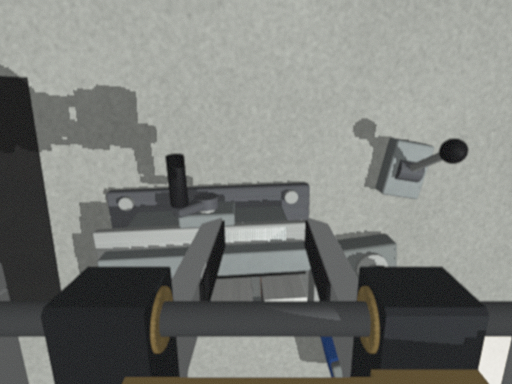

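View pics/t18_c110_130.png

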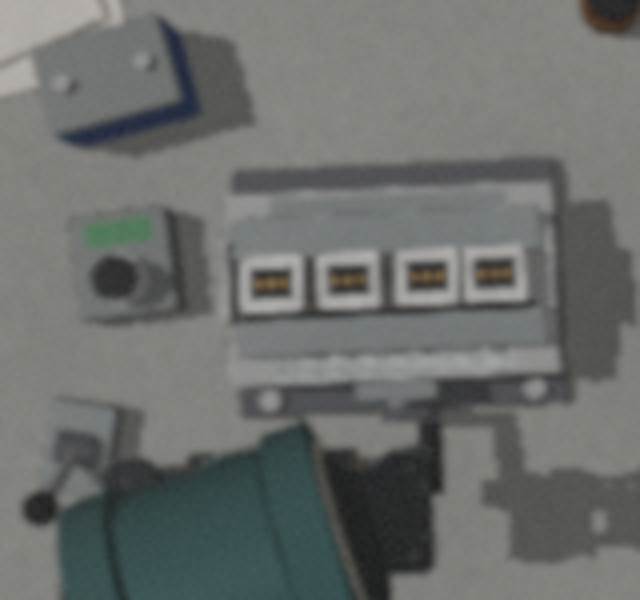

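Emit:
{"api": "step_arm", "payload": {
  "targets": [
    {"dx": -0.04,"dy": 0.12,"dz": 0.0,"roll": 0.0},
    {"dx": -0.05,"dy": 0.14,"dz": 0.0,"roll": 0.0},
    {"dx": -0.05,"dy": 0.14,"dz": 0.0,"roll": 0.0},
    {"dx": -0.05,"dy": 0.14,"dz": 0.0,"roll": 0.0},
    {"dx": -0.04,"dy": 0.1,"dz": 0.0,"roll": 0.0},
    {"dx": 0.0,"dy": 0.0,"dz": -0.08,"roll": 0.0},
    {"dx": 0.0,"dy": 0.0,"dz": 0.0,"roll": 0.0}
  ],
  "gripper": 0
}}

```text
time: 43.65
eef_pos: [0.359, 0.3815, 0.2057]
eef_rot: [3.066, 0.038, -3.091]
force: [-1.1, -0.6, 0.7]
opening: 0.001
```

Run:
```python
from h import *
s=state(); print(s['eef_pos'],s['eef_rot'],s['qpos'],s['force'])
```

```text
[0.3590174  0.38153449 0.2057039 ] [ 3.066291    0.038259   -3.09142506] [-1.03284471  0.20425483  0.19681509  1.9417346  -0.08222532  0.92053113
  0.82800335] [-1.05517357 -0.64751301  0.69872755]
```

Descend (x stays 0.36, y→0.387).

Emit:
{"api": "step_arm", "payload": {
  "targets": [
    {"dx": 0.0,"dy": 0.02,"dz": -0.13,"roll": 0.0},
    {"dx": 0.0,"dy": 0.0,"dz": -0.14,"roll": 0.0},
    {"dx": 0.0,"dy": 0.0,"dz": -0.11,"roll": 0.0},
    {"dx": 0.0,"dy": 0.0,"dz": 0.0,"roll": 0.0}
  ]
}}

```text
time: 44.05
eef_pos: [0.361, 0.3858, 0.0913]
eef_rot: [3.065, 0.04, -3.094]
force: [-0.3, -0.9, 1.3]
opening: 0.006
```

Emit:
{"api": "step_arm", "payload": {
  "targets": [
    {"dx": 0.03,"dy": 0.005,"dz": -0.025,"roll": 0.0},
    {"dx": 0.04,"dy": -0.004,"dz": 0.0,"roll": 0.0},
    {"dx": 0.04,"dy": -0.005,"dz": 0.0,"roll": 0.0},
    {"dx": 0.04,"dy": -0.005,"dz": 0.0,"roll": 0.0},
    {"dx": 0.04,"dy": -0.005,"dz": 0.0,"roll": 0.0},
    {"dx": 0.04,"dy": -0.005,"dz": 0.0,"roll": 0.0},
    {"dx": 0.04,"dy": -0.005,"dz": 0.0,"roll": 0.0}
  ]
}}

```text
time: 44.75
eef_pos: [0.4519, 0.3788, 0.0907]
eef_rot: [3.061, 0.045, -3.096]
force: [-1.7, -0.3, -1.0]
opening: 0.005
```

Emit:
{"api": "step_arm", "payload": {
  "targets": [
    {"dx": 0.02,"dy": -0.003,"dz": -0.015,"roll": 0.0},
    {"dx": 0.02,"dy": -0.002,"dz": 0.0,"roll": 0.0},
    {"dx": 0.015,"dy": 0.0,"dz": 0.0,"roll": 0.0}
  ]
}}

```text
time: 45.05
eef_pos: [0.46, 0.3782, 0.0855]
eef_rot: [3.063, 0.025, -3.091]
force: [-40.6, -11.4, 40.5]
opening: 0.007
```

Run:
```python
from h import *
s=state(); print(s['eef_pos'],s['force'])
```

```text
[0.46001202 0.37816639 0.08548074] [-40.5901632  -11.41110352  40.54357251]
```

Emit:
{"api": "step_arm", "payload": {
  "targets": [
    {"dx": -0.06,"dy": 0.0,"dz": 0.02,"roll": 0.0},
    {"dx": -0.05,"dy": 0.0,"dz": 0.08,"roll": 0.0},
    {"dx": 0.0,"dy": 0.0,"dz": 0.14,"roll": 0.0},
    {"dx": 0.05,"dy": 0.0,"dz": 0.14,"roll": 0.0},
    {"dx": 0.1,"dy": -0.02,"dz": 0.05,"roll": 0.0},
    {"dx": 0.12,"dy": -0.02,"dz": 0.0,"roll": 0.0},
    {"dx": 0.12,"dy": -0.02,"dz": 0.0,"roll": 0.0},
    {"dx": 0.05,"dy": -0.02,"dz": 0.0,"roll": 0.0}
  ]
}}

```text
time: 45.85
eef_pos: [0.5589, 0.3544, 0.2184]
eef_rot: [3.063, 0.022, -3.082]
force: [-1.5, -0.2, -0.1]
opening: 0.004
```

Run:
```python
from h import *
s=state(); print(s['eef_pos'],s['eef_rot'],s['qpos'],s['force'])
shot('wrist','w19')
s=load('w19');print('isoball',rect(seg(s,(.36,.53),(.32,.45),(.085,.12))[0]))
print('plunger',rect(seg(s,(.50,.65),(.28,.42),(.06,.075))[0]))
```

```text
[0.55893917 0.35442507 0.21843201] [ 3.06325047  0.02213463 -3.08201236] [-0.74946301  0.45648555  0.22746755  1.56908303 -0.18016486  1.07636493
  1.16555135] [-1.54876337 -0.23291076 -0.08945123]
isoball (array([480.1, 375.1]), array([24.8, 25.1]), 48.9, np.float64(0.1006), 722)
plunger (array([569.1, 346.6]), array([33.1, 32.9]), 38.5, np.float64(0.0664), 841)
```

View pics/w19.png

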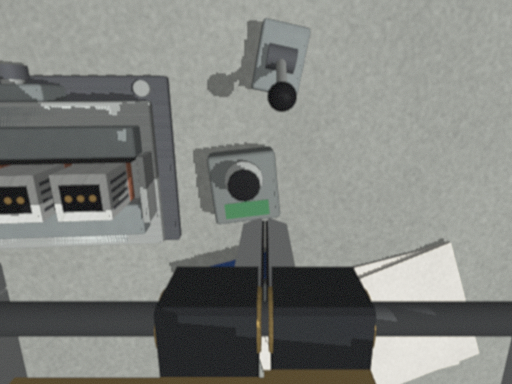

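Emit:
{"api": "step_arm", "payload": {
  "targets": [
    {"dx": 0.035,"dy": -0.027,"dz": -0.1,"roll": 0.0},
    {"dx": 0.0,"dy": 0.0,"dz": -0.12,"roll": 0.0},
    {"dx": 0.0,"dy": 0.0,"dz": -0.12,"roll": 0.0},
    {"dx": 0.0,"dy": 0.0,"dz": 0.0,"roll": 0.0}
  ]
}}

```text
time: 46.3
eef_pos: [0.571, 0.3436, 0.1122]
eef_rot: [3.064, 0.022, -3.085]
force: [-1.4, 0.1, 0.6]
opening: 0.003
```

Emit:
{"api": "step_arm", "payload": {
  "targets": [
    {"dx": -0.005,"dy": 0.01,"dz": -0.07,"roll": 0.0},
    {"dx": 0.0,"dy": 0.0,"dz": -0.04,"roll": 0.0},
    {"dx": 0.0,"dy": 0.0,"dz": -0.03,"roll": 0.0}
  ]
}}

```text
time: 46.6
eef_pos: [0.5704, 0.3479, 0.0731]
eef_rot: [3.062, 0.025, -3.084]
force: [0.3, -2.4, 3.6]
opening: 0.005
```

Contact; press on to the stop.

Emit:
{"api": "step_arm", "payload": {
  "targets": [
    {"dx": 0.0,"dy": 0.0,"dz": -0.03,"roll": 0.0},
    {"dx": 0.0,"dy": 0.0,"dz": -0.02,"roll": 0.0}
  ]
}}

```text
time: 46.8
eef_pos: [0.5718, 0.3487, 0.0642]
eef_rot: [3.059, 0.027, -3.084]
force: [-44.0, -27.6, 120.3]
opening: 0.003
```

Emit:
{"api": "step_arm", "payload": {
  "targets": [
    {"dx": 0.0,"dy": 0.0,"dz": 0.06,"roll": 0.0},
    {"dx": 0.0,"dy": 0.0,"dz": 0.12,"roll": 0.0},
    {"dx": 0.0,"dy": 0.0,"dz": 0.15,"roll": 0.0},
    {"dx": 0.0,"dy": 0.0,"dz": 0.15,"roll": 0.0},
    {"dx": -0.1,"dy": 0.0,"dz": 0.05,"roll": 0.0},
    {"dx": -0.12,"dy": 0.05,"dz": 0.0,"roll": 0.0},
    {"dx": -0.12,"dy": 0.1,"dz": 0.0,"roll": 0.0},
    {"dx": -0.12,"dy": 0.1,"dz": 0.0,"roll": 0.0}
  ]
}}

```text
time: 47.6
eef_pos: [0.4369, 0.4207, 0.2394]
eef_rot: [3.051, 0.039, -3.096]
force: [0.8, 0.8, 0.3]
opening: 0.006
```

Emit:
{"api": "step_arm", "payload": {
  "targets": [
    {"dx": -0.12,"dy": 0.12,"dz": 0.0,"roll": 0.0},
    {"dx": -0.12,"dy": 0.12,"dz": 0.0,"roll": 0.0},
    {"dx": -0.12,"dy": 0.12,"dz": 0.0,"roll": 0.0},
    {"dx": 0.0,"dy": 0.0,"dz": 0.0,"roll": 0.0}
  ]
}}

```text
time: 48.0
eef_pos: [0.3238, 0.5319, 0.2438]
eef_rot: [3.044, 0.041, -3.089]
force: [0.2, -1.7, -0.1]
opening: 0.003
```

Run:
```python
from h import *
s=state(); print(s['time'],s['eef_pos'],s['eef_rot'],s['qpos'],s['force'])
t=shot('top','t20');shot('side','s20');shot('wrist','w20')
print('isoball',rect(seg(t,(.36,.53),(.32,.45),(.085,.12))[0]))
print('plunger',rect(seg(t,(.50,.65),(.28,.42),(.055,.075))[0]))
_,m=seg(t,(.53,.62),(0.03,.3),(.12,.15)); n,L=cv2.connectedComponents(m.astype(np.uint8)); C=cloud(t)
for i in range(1,n):
    Q=C[L==i]
    if len(Q)>60: print(rect(Q))
Q,m=seg(t,(.38,.455),(.08,.2),(.05,.12)); print('knob',rect(Q))
for n,a,b,z in(('batt',(.64,.78),(.26,.42),(.06,.08)),('jar',(.74,.84),(-.07,.04),(.05,.07))):
  print(n,rect(seg(t,a,b,z)[0]),rect(seg(load('top0'),a,b,z)[0]))
```

```text
48.0 [0.32377439 0.53193934 0.24377906] [ 3.04406293  0.04138513 -3.08946674] [-1.17236963  0.33155359  0.13569032  1.6813603  -0.07313691  1.02826438
  0.61319434] [ 0.1541333  -1.73778382 -0.08824735]
isoball (array([481.1, 374.7]), array([23.4, 22.3]), 38.4, np.float64(0.1007), 68)
plunger (array([570.1, 346.9]), array([29.3, 32. ]), 1.0, np.float64(0.0676), 107)
(array([575.6,  68. ]), array([38.2, 42.3]), 3.0, np.float64(0.1349), 213)
(array([569.3, 167.3]), array([36.4, 41.7]), 1.8, np.float64(0.1352), 220)
(array([572.3, 112.7]), array([38.2, 41.4]), 2.9, np.float64(0.1349), 213)
(array([565.7, 219.6]), array([36.6, 41.1]), 1.6, np.float64(0.1352), 223)
knob (array([436.6, 110.8]), array([34.9, 17.7]), 1.4, np.float64(0.0947), 84)
batt (array([718. , 356.7]), array([69.1, 99.1]), 16.6, np.float64(0.072), 787) (array([718.1, 356.8]), array([70. , 99.1]), 16.5, np.float64(0.0719), 790)
jar (array([792.6, -16. ]), array([43.8, 42.1]), 0.7, np.float64(0.0593), 176) (array([793.6, -15.7]), array([43.6, 41.5]), 0.4, np.float64(0.0599), 175)
```

View pics/t20.png

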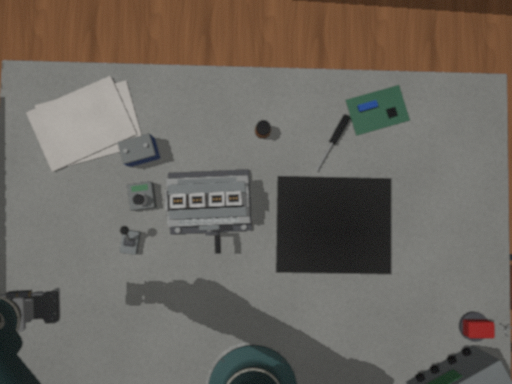

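View pics/s20.png

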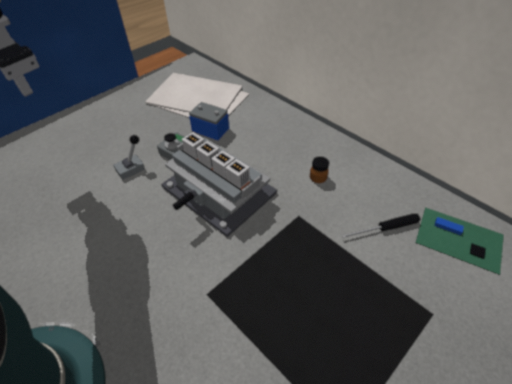

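All is in its final state: four modules clamped, lever on, plunger back up, bystanders unmoved, robot clear.

```bash
python3 -c "
from plant import *
print(sign_off())"
```

```text
the job is handed in; nothing more can be done
None
```

The job is done and handed in at about 48 s, but one check went wrong. When the plunger met its stop, the wrist reading jumped to 120 N vertically, about 131 N in total. That is over the 120 N limit and may count as a failure. I pushed about one small step too far, then backed off at once.

In order, I:
- switched the isolator off;
- cranked the vise open;
- stood all four modules in the gap;
- cranked the vise closed;
- switched the isolator on;
- pressed and released the plunger.

**Last checks from the cameras:**
- **Modules:** all four stand upright (tops at 135 mm) in a straight row at vise x of about 11 mm, which is the clamped position. The crank is at about 13.3 rad by my estimate.
- **Isolator:** the ball is at its "on" end position. It had been at its "off" end for the whole time I handled the modules.
- **Plunger:** it is back up, with its top at about 67 mm.
- **Bystanders:** the battery and jar have not moved beyond measuring error. The screwdriver looks unmoved in the pictures.

**Other things that went off plan:**
- **Isolator push:** against its "on" stop the fingers read about 58 N in total.
- **Shifted module:** before clamping, one placed module had moved about 11 mm inside the gap. Either it was the announced knock or I brushed it. It stayed upright and the vise plate pushed it back into line.

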